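# Pack the specimen tray for the next workshop group

### The arm

A 6-joint arm with a two-finger parallel gripper is mounted at the origin on the work surface. World frame = base frame: x ahead of the robot, y to its left, z up, the work surface at z = 0. Lengths are in m, angles in rad, forces in N, time in s.
With the tool pointing down it reaches from about 0.35 to 0.775 m from the base axis. Payload 7.3 kg.
Tool frame: the origin (TCP) lies on the centre line of the jaws, within the pads' length; the fingertips stand tip_reach ahead of it and the grasp point (between the pads) lies 6 mm ahead of it (tip_reach is the distance from the TCP to the fingertips, in m); x points along the fingers, y is the direction in which the jaws open and shut, and the axes are right-handed (so a half turn about x gives the same grasp; the last joint's range is limited). The gripper opens to 92 mm and grips with 3 to 60 N. Pads are 19 mm wide; open, the fingers measure 130 mm over their backs; the gripper's body (75 mm by 190 mm) begins 47 mm behind the grasp point.
Start: joints at [0.994, 0.342, 1.524, -0, 1.275, -0.146], TCP at [0.219, 0.477, 0.252] pointing down, gripper open.
Joint ranges: [-2.53, 2.53], [-0.77, 2.02], [0.04, 2.7], [-1, 4.14], [0.28, 2.66], [-3.11, 3.11]. Speed limits (rad/s): [2.57, 2.57, 3.14, 3.14, 3.14, 3.14].

### API

Orientations are given as [roll, pitch, yaw] about the fixed x, y, z axes, in that order (R = Rz(yaw) Ry(pitch) Rx(roll)).
In Python, from cell import observe, read_camera, get_calibration, hand_in, tip_reach gives the robot as it stands. The module is installed in compiled form; this text tells all that it offers.
- The arm moves only by the shell command python3 -m crank 'ROWS' [FORCE]. ROWS is JSON, a list of rows, each an object of numbers: "fingers": the opening, from -1 (shut) to 1 (fully open); "tx", "ty", "tz": the shift along the tool's x, y, z in units of 40 mm (1.0 is 40 mm); "roll": the turn about the tool's x in units of 10 degrees (1.0 is 10 degrees). In form: [{"fingers": .., "tx": .., "ty": .., "tz": .., "roll": ..}, ...]. A call has exactly 8 rows; each row is the pose to reach, as a shift and turn from the pose commanded when the call began, along the tool's axes at that moment; what a row does not reach only later rows make up. A row lasts 1/8 s, in which the tool goes at most 62.5 mm and 10.7 degrees, less where a joint would pass 70% of its speed; a pose out of reach is approached as far as the arm can. A call with a gripper value outside its range is refused whole. The fingers move at their own pace and stop on an object; FORCE is the grip in N (left out, the last holds). Time passes only in rows, so rows that repeat a pose let the fingers close, or fill a call up. It gives the time, the measured TCP pose, the force and the opening at its end, in the units of the state.
- observe(): the state, without advancing time (a new reading comes with each control period).
- read_camera(name): name is "side" or "top" or "wrist"; returns (picture, depth): 384x512x3 uint8, red, green, blue; 384x512 float32, m along the optical axis (not along the pixel's ray), 0 where there is no reading.
- get_calibration(name): a dict with "vertical_fov" (degrees; the focal length in pixels is half the picture's height over the tangent of half this angle, whatever the lens; pixels are square), "cx", "cy" (the principal point, pixels), "pose" (4x4, takes a point from camera to world coordinates); the wrist camera has in their place "T_tool_cam" (4x4, takes a point from camera to tool coordinates, whose origin is the TCP and whose axes are the tool frame's). Camera axes: x right, y down, z forward; pixel columns grow to the right and rows downward; lengths in m; the calibration is good to about 2 mm. A picture is of the moment at which its call begins: read the wrist's pose just before it. get_calibration takes no time and is no camera call.
- hand_in(): hands the job in, once; it reports no verdict.
The state is a dict: "time": time; "qpos": joint angles; "qvel": joint speeds; "joint_efforts": joint torques, N m; "tool_pos": TCP position; "tool_rot": TCP orientation; "contact_force": force on the tool from outside, world axes, zero at the start; "torque": the same for the moment, N m; "opening": finger opening in m.
Only numpy, scipy, OpenCV 4.12 (cv2) and the standard library are available. Lean on these libraries where they do the work, as an engineer would, in place of code of your own. Each camera call takes 0.05 s, during which the arm holds its last target. There are 200 camera calls.

### The job

Pack the yellow tray for the next group: lay a cork pad flat in each of the three grey pockets and the dark wooden ring in the blue end pocket, then stand each specimen cylinder that is on the table upright in the middle of a pad, one to a pocket, and move the round-bottomed flask from its white stand onto the wooden ring so that it sits level and centred. Do not tip the flask over on the way, and leave the jar, the cup and the beaker where they are.

Things in the scene. Friction and masses are not known exactly. Their poses are not given: they have to be found in the camera images.
- tray: yellow kit tray, fixed to the table, 92 mm (its x) by 354 mm (its y), origin under its middle. Floor plate 8 mm thick; ribs stand 14 mm above that floor (22 mm above the table) and part it into four square pockets 70 x 70 mm, 84 mm apart along the tray's y. Each pocket's two sides across the tray's x have a 40 mm wide finger notch in the middle, open to the outside, so jaws closing along the tray's x can reach down to the floor
- pocket1 (a point): middle of the floor of specimen pocket 1 (grey floor), axes as the tray's, 8 mm above the table
- pocket2 (a point): middle of the floor of specimen pocket 2 (grey floor), axes as the tray's, 8 mm above the table
- pocket3 (a point): middle of the floor of specimen pocket 3 (grey floor), axes as the tray's, 8 mm above the table
- pocket_flask (a point): middle of the floor of the flask pocket (blue floor), the end pocket at the tray's +y end, axes as the tray's
- pad1_c (a point): centre of a loose square cork pad 62 x 62 x 12 mm, 6 mm above its underside; z is its face normal, x and y along its edges; starts flat on the table; any pad suits any specimen pocket
- pad2_c (a point): centre of a loose square cork pad 62 x 62 x 12 mm, 6 mm above its underside; z is its face normal, x and y along its edges; starts flat on the table; any pad suits any specimen pocket
- pad3_c (a point): centre of a loose square cork pad 62 x 62 x 12 mm, 6 mm above its underside; z is its face normal, x and y along its edges; starts flat on the table; any pad suits any specimen pocket
- spec1_c (a point): centre of a pale aluminium specimen cylinder, diameter 50 mm, height 60 mm, 0.17 to 0.67 kg, z along its axis; starts upright on the table; one of the three may be absent; any specimen suits any padded pocket
- spec2_c (a point): centre of a grey titanium specimen cylinder, diameter 50 mm, height 60 mm, 0.17 to 0.67 kg, z along its axis; starts upright on the table; one of the three may be absent; any specimen suits any padded pocket
- spec3_c (a point): centre of a dark graphite specimen cylinder, diameter 50 mm, height 60 mm, 0.17 to 0.67 kg, z along its axis; starts upright on the table; one of the three may be absent; any specimen suits any padded pocket
- spec1: the same specimen 1; origin at the centre of its underside
- spec2: the same specimen 2; origin at the centre of its underside
- spec3: the same specimen 3; origin at the centre of its underside
- ring_c (a point): centre of the loose dark wooden support ring, outer diameter 62 mm, hole 46 mm, height 24 mm, this point 12 mm above its underside; z along its axis; starts flat on the table
- stand: fixed white plastic drying stand, a ring of outer diameter 80 mm, hole 46 mm, height 30 mm, origin under its centre; the flask starts in it, and it is left empty
- flask_bulb (a point): centre of the bulb of the closed green-glass round-bottomed flask: bulb diameter 64 mm, this point 32 mm above its lowest point; seated in the wooden ring in the flask pocket it lies about 46 mm above the pocket floor; about 0.14 kg; z up the neck
- flask_neck (a point): middle of the flask's straight neck, diameter 26 mm, 58 mm above the bulb's centre; the neck can be gripped from above; above it a red stopper 31 mm across begins 20 mm higher and ends 34 mm higher
- flask: the same flask; origin at the lowest point of its bulb, z up the neck
- jar: bystander: clear jar with black lid, 72 mm across, 100 mm high, origin under its centre
- cup: bystander: green plastic cup, 68 mm across, 90 mm high, origin under its centre
- beaker: bystander: glass beaker, 66 mm across, 85 mm high, origin under its centre

How it is judged:
On the way:
1. a cork pad lies flat in each of the three grey pockets and the wooden ring lies flat in the blue pocket (((horizontal distance between pad1_c and pocket1 below 0.009 m and z of pad1_c in the frame of pocket1 between 0.003 and 0.009 m) or (horizontal distance between pad1_c and pocket2 below 0.009 m and z of pad1_c in the frame of pocket2 between 0.003 and 0.009 m) or (horizontal distance between pad1_c and pocket3 below 0.009 m and z of pad1_c in the frame of pocket3 between 0.003 and 0.009 m)) and angle between each of pad1_c, pad2_c, pad3_c, ring_c's own z axis and vertical below 0.08 rad and ((horizontal distance between pad2_c and pocket1 below 0.009 m and z of pad2_c in the frame of pocket1 between 0.003 and 0.009 m) or (horizontal distance between pad2_c and pocket2 below 0.009 m and z of pad2_c in the frame of pocket2 between 0.003 and 0.009 m) or (horizontal distance between pad2_c and pocket3 below 0.009 m and z of pad2_c in the frame of pocket3 between 0.003 and 0.009 m)) and ((horizontal distance between pad3_c and pocket1 below 0.009 m and z of pad3_c in the frame of pocket1 between 0.003 and 0.009 m) or (horizontal distance between pad3_c and pocket2 below 0.009 m and z of pad3_c in the frame of pocket2 between 0.003 and 0.009 m) or (horizontal distance between pad3_c and pocket3 below 0.009 m and z of pad3_c in the frame of pocket3 between 0.003 and 0.009 m)) and horizontal distance between ring_c and pocket_flask below 0.009 m and z of ring_c in the frame of pocket_flask between 0.009 and 0.015 m), for 0.2 s.
At the end, for the whole second after the job is handed in: pads flat in three grey pockets and ring flat in the blue one, within 9 mm; each specimen present upright (0.1 rad) on a pad, within 12 mm of the pocket's middle; flask in the ring, bulb within 6 mm of its axis, 41 to 51 mm above the pocket floor, upright (0.1 rad); all at rest (all of step 1 and ((horizontal distance between spec1_c and pocket1 below 0.012 m and z of spec1_c in the frame of pocket1 between 0.037 and 0.046 m) or (horizontal distance between spec1_c and pocket2 below 0.012 m and z of spec1_c in the frame of pocket2 between 0.037 and 0.046 m) or (horizontal distance between spec1_c and pocket3 below 0.012 m and z of spec1_c in the frame of pocket3 between 0.037 and 0.046 m)) and angle between each of spec1_c, spec2_c, spec3_c, flask_neck's own z axis and vertical below 0.1 rad and ((horizontal distance between spec2_c and pocket1 below 0.012 m and z of spec2_c in the frame of pocket1 between 0.037 and 0.046 m) or (horizontal distance between spec2_c and pocket2 below 0.012 m and z of spec2_c in the frame of pocket2 between 0.037 and 0.046 m) or (horizontal distance between spec2_c and pocket3 below 0.012 m and z of spec2_c in the frame of pocket3 between 0.037 and 0.046 m)) and ((horizontal distance between spec3_c and pocket1 below 0.012 m and z of spec3_c in the frame of pocket1 between 0.037 and 0.046 m) or (horizontal distance between spec3_c and pocket2 below 0.012 m and z of spec3_c in the frame of pocket2 between 0.037 and 0.046 m) or (horizontal distance between spec3_c and pocket3 below 0.012 m and z of spec3_c in the frame of pocket3 between 0.037 and 0.046 m)) and horizontal distance between flask_bulb and ring_c below 0.006 m and z of flask_bulb in the frame of pocket_flask between 0.041 and 0.051 m and linear speed of each of flask, spec1, spec2, spec3 below 0.02 m/s); the robot touches nothing.
It fails at once if the flask is tipped over (more than 0.8 rad) (angle between flask_neck's own z axis and vertical above 0.8 rad).
It fails at once if the jar, cup or beaker is moved more than 30 mm or tipped (distance of any of jar, cup, beaker from where it was at the start of the episode above 0.03 m or angle between any of jar, cup, beaker's own z axis and vertical above 0.4 rad).
Of spec1, spec2, spec3 only 2 to 3 are there at a start; the rules pass over those that are not, and their reading is None.
At some moment in a run one of pad1, pad2, pad3, spec1, spec2, spec3 may be knocked a few centimetres aside while the robot is not near it.
It also fails if it takes over 210 s, if anything falls off the work surface, if the arm or the gripper's body presses on something with over 40 N, if the wrist force passes 120 N, or if a joint passes its speed limit or range.

## Working session

There is one attempt and no reset: what is moved stays moved. The work goes in short steps, Python scripts to look and compute and a shell command to move; the robot and the scene stay as the last step left them, time stands still between calls to the robot, and variables do not carry over. Pictures are saved under pics/ and viewed, about 12 in all and at most 16, crops included, and the job is handed in when it is done.

```bash
mkdir -p pics
cat > h.py <<'E'
import numpy as np, cv2
from cell import observe, read_camera, get_calibration, hand_in, tip_reach
from scipy.spatial.transform import Rotation as R
def tool():
    s=observe(); T=np.eye(4); T[:3,:3]=R.from_euler('xyz',s['tool_rot']).as_matrix(); T[:3,3]=s['tool_pos']; return T
def cloud(name):
    T=tool(); rgb,d=read_camera(name); c=get_calibration(name)
    P=c['pose'] if 'pose' in c else T@np.array(c['T_tool_cam'])
    P=np.array(P); h,w=d.shape; f=h/2/np.tan(np.radians(c['vertical_fov'])/2)
    v,u=np.mgrid[:h,:w]
    X=np.stack([(u-c['cx'])*d/f,(v-c['cy'])*d/f,d],-1)@P[:3,:3].T+P[:3,3]
    X[d<=0]=np.nan
    return rgb,d,X
def save(rgb,n): cv2.imwrite('pics/'+n,rgb[...,::-1])
E
python3 - <<'E'
from h import *
print(observe(),tip_reach)
for n in('top','side'):
    rgb,d,X=cloud(n); save(rgb,n+'0.png'); np.savez(n+'0.npz',rgb=rgb,X=X)
    c=get_calibration(n);print(n,c['vertical_fov'],c['cx'],c['cy'],np.round(c['pose'],3).tolist())
print(np.round(get_calibration('wrist')['T_tool_cam'],3).tolist(), get_calibration('wrist')['vertical_fov'])
E
```

```text
{'time': 0.0, 'qpos': array([ 9.93998709e-01,  3.42711640e-01,  1.52500241e+00, -2.25672331e-06,
        1.27537026e+00, -1.45985233e-01]), 'qvel': array([-8.26077648e-04, -7.34590654e-05,  1.36125633e-03, -1.16097527e-03,
        8.33940639e-04,  1.69903767e-03]), 'joint_efforts': array([-1.02207236e-03, -4.31235266e+01, -2.44216704e+01,  7.16417818e-02,
        5.61717991e-02, -1.15198509e-04]), 'tool_pos': array([0.2190224 , 0.47674055, 0.25105577]), 'tool_rot': array([-1.71533486,  1.56930467, -2.14614659]), 'contact_force': array([-0.63065923, -0.48682376,  0.30606573]), 'torque': array([-0.04327774, -0.01189296,  0.03466889]), 'opening': 0.09174920015478372} 0.025
top 56.0624573549512 259.94448362396406 192.29186306508498 [[-0.027, -0.989, 0.148, 0.428], [-1.0, 0.028, 0.004, -0.004], [-0.008, -0.148, -0.989, 1.096], [0.0, 0.0, 0.0, 1.0]]
side 51.516494440310055 254.66498836076926 186.20944538290195 [[0.994, -0.07, 0.082, 0.475], [-0.108, -0.621, 0.777, -0.865], [-0.003, -0.781, -0.625, 0.804], [0.0, 0.0, 0.0, 1.0]]
[[0.001, -0.258, 0.966, -0.133], [1.0, 0.001, -0.001, 0.0], [-0.0, 0.966, 0.258, -0.069], [0.0, 0.0, 0.0, 1.0]] 66.6654307278503
```

View pics/top0.png

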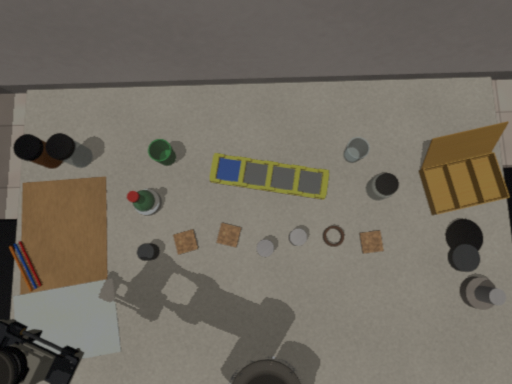

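View pics/side0.png

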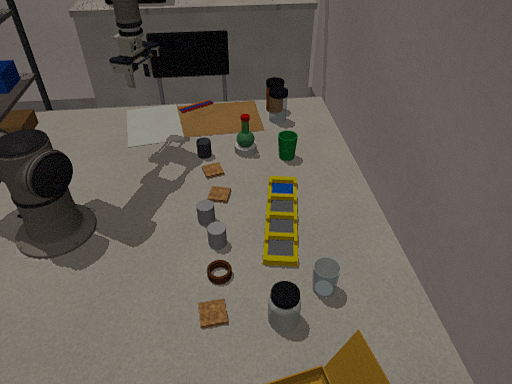

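Top view: the tray runs from about (212,168) to (328,185), with the blue pocket at (229,170). Pads are at (186,241), (229,234) and (371,241), and specimens at (147,250), (265,246) and (298,236). The ring is at (333,236) and the flask at (145,200). The side view agrees.

```bash
cat >> h.py <<'E'
def comp(X,m,seed,win=None):
    n,l,st,c=cv2.connectedComponentsWithStats(m.astype(np.uint8))
    y,x=seed[1],seed[0]; sub=l[y-4:y+5,x-4:x+5]; sub=sub[sub>0]
    return l==np.bincount(sub).argmax() if sub.size else None
E
python3 - <<'E'
from h import *
D=np.load('top0.npz');X=D['X'];rgb=D['rgb']
z=X[...,2]; tab=X[200:300:4,380:420:4].reshape(-1,3); print('table z',np.nanmedian(tab[:,2]), np.nanmedian(X[100:140,250:330,2]))
def rect(n,s,zmin,zmax):
    m=comp(X,(z>zmin)&(z<zmax),s)
    if m is None: print(n,'none');return
    P=X[m]; r=cv2.minAreaRect(P[:,:2].astype(np.float32)*1000)
    print(n,m.sum(),'rect',np.round(r[0],1),np.round(r[1],1),round(r[2],1),'z',np.round(np.percentile(P[:,2],[5,50,95])*1000,1))
for n,s in dict(padA=(186,241),padB=(229,234),padC=(371,241)).items(): rect(n,s,.006,.03)
for n,s in dict(gr=(147,250),s1=(265,246),s2=(298,236)).items(): rect(n,s,.045,.08)
rect('ring',(333,228),.015,.04)
rect('tray',(270,162),.012,.04)
rect('flasktop',(134,197),.09,.2); rect('stand',(150,212),.015,.04)
rect('jar',(386,184),.08,.13); rect('cup',(160,150),.06,.12);rect('beaker',(352,153),.05,.12)
D=np.load('side0.npz');X=D['X'];z=X[...,2]
print('side')
for n,s in dict(padA=(213,170),padB=(219,194),padC=(213,313)).items(): rect(n,s,.006,.03)
for n,s in dict(gr=(204,143),s1=(206,205),s2=(217,228)).items(): rect(n,s,.045,.08)
rect('tray',(282,198),.012,.04);rect('flasktop',(245,118),.09,.2);rect('ring',(219,263),.015,.04)
E
```

```text
table z -0.0005416913909732646 -0.0005670918079841991
padA 438 rect [448.4 229.8] [61.9 61.8] 14.8 z [ 7.7 11.2 14.5]
padB 429 rect [465.  100.2] [62.  61.7] 75.2 z [ 8.1 11.3 14.4]
padC 442 rect [ 433.2 -325.3] [62. 63.] 5.5 z [ 8.  11.2 15.1]
gr 263 rect [422.2 332.4] [48.2 48.1] 43.5 z [52.9 59.1 61.6]
s1 237 rect [423.2  -8.2] [48.3 45.1] 88.4 z [56.2 59.2 62.6]
s2 243 rect [ 452.4 -102.6] [48.1 46.7] 43.7 z [55.5 59.  62. ]
ring 165 rect [ 452.7 -211.4] [59.8 58.8] 88.0 z [19.  22.9 26. ]
tray 206 rect [641.9 -26. ] [43.2 88.7] 79.2 z [16.3 21.1 24.4]
flasktop 160 rect [571.1 343.4] [30.7 29.5] 31.3 z [ 97.5 142.  145.5]
stand 200 rect [567.4 336.2] [64.6 78.7] 68.9 z [21.1 28.4 31.5]
jar 423 rect [ 592.1 -354.8] [61.7 60.9] 64.2 z [ 90.9  99.3 102.5]
cup none
beaker 259 rect [ 702.5 -284. ] [62.4 63.4] 85.9 z [52.6 75.4 85.9]
side
padA 228 rect [447.  229.9] [63.8 68.2] 13.6 z [ 7.7 11.8 14.5]
padB 279 rect [464.   97.7] [67.  62.5] 75.0 z [ 8.7 11.8 14.5]
padC 675 rect [ 432.9 -326.5] [61.8 65.8] 5.5 z [ 9.1 12.  14.3]
gr 134 rect [421.1 331.4] [50.  47.8] 61.9 z [46.8 59.1 62.2]
s1 223 rect [422.4 -10.4] [48.4 49.3] 78.4 z [48.1 59.3 62. ]
s2 264 rect [ 451.5 -105.1] [49.2 48.6] 88.0 z [47.9 59.3 62.1]
tray 192 rect [655.2  55.3] [47.4 88.9] 79.0 z [14.  21.  23.9]
flasktop 140 rect [567.6 340.1] [30.7 31.2] 69.3 z [ 93.7 125.  145.3]
ring 252 rect [ 453.6 -213.2] [61.5 59.6] 87.3 z [16.3 23.  26. ]
```

```bash
cat >> h.py <<'E'
def trayfit(X):
    z=X[...,2]; m=(z>.014)&(z<.028)&(np.hypot(X[...,0]-.65,X[...,1]+.005)<.25)&(X[...,0]>.55)&(abs(X[...,1])<.2)
    r=cv2.minAreaRect(X[m][:,:2].astype(np.float32)*1000)
    b=cv2.boxPoints(r); e=[b[1]-b[0],b[2]-b[1]]; L=max(e,key=np.linalg.norm); L=L/np.linalg.norm(L); L*=np.sign(L[1])
    P=X[m][:,:2]*1000; c=P.mean(0); N=np.array([L[1],-L[0]])
    def mid(ax): q=np.percentile((P-c)@ax,[1,99]); return q.mean(),q[1]-q[0]
    c2=c+L*mid(L)[0]+N*mid(N)[0]
    print('tray rect',np.round(r[0],1),np.round(r[1],1),'pct centre',np.round(c2,1),round(mid(L)[1],1),round(mid(N)[1],1),'y-axis deg',round(np.degrees(np.arctan2(L[1],L[0])),2))
    return np.array(r[0]),L,N
def go(x,y,z,jaw=None,T=None):
    """mm target of TCP, jaw dir in deg -> units"""
    T=tool() if T is None else T; d=T[:3,:3].T@(np.array([x,y,z])/1000-T[:3,3])/.04
    cur=np.degrees(np.arctan2(T[1,1],T[0,1])); r=0
    if jaw is not None:
        r=-((jaw-cur+90)%180-90)/10   # tool x is down
    print('tx %.2f ty %.2f tz %.2f roll %.2f  (jaw now %.1f)'%(*d,r,cur))
E
python3 - <<'E'
from h import *
for n in('top','side'):
    c,L,N=trayfit(np.load(n+'0.npz')['X'])
    for k in(-126,-42,42,126): print(k,np.round(c+L*k,1))
print(tool().round(3).tolist())
# above the tray for a wrist look
c=[640,0]
go(500,0,340,-12)
E
```

```text
tray rect [641.9 -26.2] [358.2  89. ] pct centre [641.6 -25.8] 353.7 87.6 y-axis deg 79.53
-126 [ 619.  -150.1]
-42 [634.2 -67.5]
42 [649.5  15.1]
126 [664.8  97.7]
tray rect [640.8 -25.6] [361.9  88. ] pct centre [640.7 -27.2] 356.1 87.0 y-axis deg 79.75
-126 [ 618.4 -149.6]
-42 [633.3 -67. ]
42 [648.3  15.7]
126 [663.2  98.3]
[[-0.001, 0.418, 0.909, 0.219], [-0.001, 0.909, -0.418, 0.477], [-1.0, -0.001, -0.0, 0.251], [0.0, 0.0, 0.0, 1.0]]
tx -2.21 ty -7.90 tz 11.36 roll 7.73  (jaw now 65.3)
```

```bash
python3 -c "
from h import *
go(448,230,180,14.8)"
```

```text
tx 1.78 ty -3.21 tz 7.78 roll 5.05  (jaw now 65.3)
```

```bash
M='python3 -m crank'
python3 -m crank '[{"fingers":1,"tx":0.5,"ty":-3.2,"tz":7.78,"roll":5.05},{"fingers":1,"tx":0.5,"ty":-3.2,"tz":7.78,"roll":5.05},{"fingers":1,"tx":0.5,"ty":-3.2,"tz":7.78,"roll":5.05},{"fingers":1,"tx":0.5,"ty":-3.2,"tz":7.78,"roll":5.05},{"fingers":1,"tx":0.5,"ty":-3.2,"tz":7.78,"roll":5.05},{"fingers":1,"tx":1.78,"ty":-3.2,"tz":7.78,"roll":5.05},{"fingers":1,"tx":1.78,"ty":-3.2,"tz":7.78,"roll":5.05},{"fingers":1,"tx":1.78,"ty":-3.2,"tz":7.78,"roll":5.05}]' 30
cat >> h.py <<'E'
def blob(X,zmin,zmax,x,y,rad=60):
    z=X[...,2]; m=(z>zmin)&(z<zmax)&(np.hypot(X[...,0]-x/1000,X[...,1]-y/1000)<rad/1000)
    if m.sum()<20: print('none');return
    r=cv2.minAreaRect(X[m][:,:2].astype(np.float32)*1000)
    print('rect',np.round(r[0],1),np.round(r[1],1),round(r[2],1),m.sum())
E
python3 - <<'E'
from h import *
print(tool().round(4)[:3].tolist())
rgb,d,X=cloud('wrist'); save(rgb,'w1.png')
blob(X,.006,.03,448,230)
go(448,230,28,14.8)
E
```

```text
time: 1.1
tool_pos: [0.4484, 0.2315, 0.1814]
tool_rot: [2.545, 1.57, 1.233]
contact_force: [-0.1, 0.9, 0.8]
opening: 0.0919
[[0.0002, 0.9667, 0.256, 0.4484], [0.0005, 0.256, -0.9667, 0.2315], [-1.0, 0.0003, -0.0005, 0.1814]]
rect [447.6 230.8] [62. 62.] 14.5 3349
tx 3.85 ty -0.03 tz 0.04 roll 0.01  (jaw now 14.9)
```

View pics/w1.png

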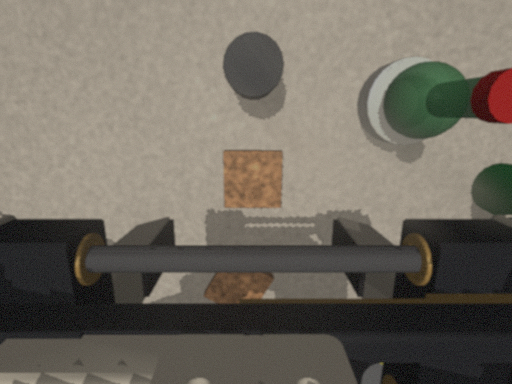

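The wrist view shows pad A at (252,179), square between the jaws. The measured position agrees, so I'll grasp and lift.

```bash
python3 -m crank '[{"fingers":1,"tx":2},{"fingers":1,"tx":3.2,"tz":0.03},{"fingers":1,"tx":3.85,"tz":0.03},{"fingers":1,"tx":3.85,"tz":0.03},{"fingers":-1,"tx":3.85,"tz":0.03},{"fingers":-1,"tx":3.85,"tz":0.03},{"fingers":-1,"tx":3.85,"tz":0.03},{"fingers":-1,"tx":3.85,"tz":0.03}]' 30
python3 -m crank '[{"fingers":-1,"tx":0},{"fingers":-1,"tx":0},{"fingers":-1,"tx":-0.5},{"fingers":-1,"tx":-1.5},{"fingers":-1,"tx":-2.5},{"fingers":-1,"tx":-2.5},{"fingers":-1,"tx":-2.5},{"fingers":-1,"tx":-2.5}]' 30
python3 - <<'E'
from h import *
go(649,15.4,130,-10.4)
E
```

```text
tx 1.30 ty 3.45 tz 6.52 roll 2.53  (jaw now 14.9)invalid input at $[0]: expected keys fingers, tx, ty, tz, roll
invalid input at $[0]: expected keys fingers, tx, ty, tz, roll
```

```bash
python3 -m crank '[{"fingers":1,"tx":2,"ty":0,"tz":0,"roll":0},{"fingers":1,"tx":3.2,"ty":0,"tz":0.03,"roll":0},{"fingers":1,"tx":3.85,"ty":0,"tz":0.03,"roll":0},{"fingers":1,"tx":3.85,"ty":0,"tz":0.03,"roll":0},{"fingers":-1,"tx":3.85,"ty":0,"tz":0.03,"roll":0},{"fingers":-1,"tx":3.85,"ty":0,"tz":0.03,"roll":0},{"fingers":-1,"tx":3.85,"ty":0,"tz":0.03,"roll":0},{"fingers":-1,"tx":3.85,"ty":0,"tz":0.03,"roll":0}]' 30
python3 -m crank '[{"fingers":-1,"tx":0,"ty":0,"tz":0,"roll":0},{"fingers":-1,"tx":0,"ty":0,"tz":0,"roll":0},{"fingers":-1,"tx":-0.5,"ty":0,"tz":0,"roll":0},{"fingers":-1,"tx":-1.5,"ty":0,"tz":0,"roll":0},{"fingers":-1,"tx":-2.5,"ty":0,"tz":0,"roll":0},{"fingers":-1,"tx":-2.5,"ty":0,"tz":0,"roll":0},{"fingers":-1,"tx":-2.5,"ty":0,"tz":0,"roll":0},{"fingers":-1,"tx":-2.5,"ty":0,"tz":0,"roll":0}]'
python3 - <<'E'
from h import *
go(649,15.4,130,-10.4)
E
```

```text
time: 2.15
tool_pos: [0.449, 0.2298, 0.0269]
tool_rot: [1.934, 1.57, 0.622]
contact_force: [-0.8, 0.8, 3.8]
opening: 0.0617
time: 3.15
tool_pos: [0.4481, 0.2293, 0.1252]
tool_rot: [-1.51, 1.568, -2.823]
contact_force: [0.9, -0.5, -0.6]
opening: 0.0614
tx -0.13 ty 3.49 tz 6.45 roll 2.52  (jaw now 14.8)
```

```bash
python3 -m crank '[{"fingers":-1,"tx":0,"ty":1,"tz":1.8,"roll":0.9},{"fingers":-1,"tx":0,"ty":2,"tz":3.6,"roll":1.8},{"fingers":-1,"tx":0,"ty":3,"tz":5.4,"roll":2.52},{"fingers":-1,"tx":0,"ty":3.49,"tz":6.45,"roll":2.52},{"fingers":-1,"tx":0,"ty":3.49,"tz":6.45,"roll":2.52},{"fingers":-1,"tx":0,"ty":3.49,"tz":6.45,"roll":2.52},{"fingers":-1,"tx":0,"ty":3.49,"tz":6.45,"roll":2.52},{"fingers":-1,"tx":0,"ty":3.49,"tz":6.45,"roll":2.52}]'
python3 - <<'E'
from h import *
rgb,d,X=cloud('wrist'); save(rgb,'w2.png'); trayfit(X)
# tray ribs: show rect of near portion; held pad
z=X[...,2]; print(observe()['opening'])
go(649,15.4,36,-10.4)
E
```

```text
time: 4.15
tool_pos: [0.6489, 0.0172, 0.1261]
tool_rot: [-1.705, 1.569, 2.827]
contact_force: [-0.7, -0.3, -0.3]
opening: 0.0618
tray rect [663.1  92.8] [117.4  88.6] pct centre [663.2  93.7] 114.4 86.8 y-axis deg 79.52
0.0617157881067258
tx 2.26 ty 0.01 tz 0.04 roll 0.01  (jaw now -10.3)
```

View pics/w2.png

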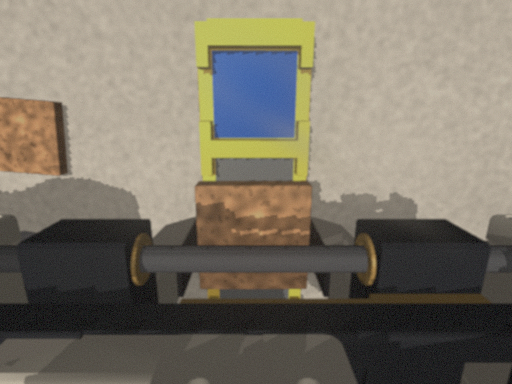

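The wrist view shows the held pad at (252,235), lined up with the tray axis, and the blue pocket at (255,95). Next I'll lower it, release and retract.

```bash
python3 -m crank '[{"fingers":-1,"tx":0.8,"ty":0,"tz":0.04,"roll":0},{"fingers":-1,"tx":1.4,"ty":0,"tz":0.04,"roll":0},{"fingers":-1,"tx":1.8,"ty":0,"tz":0.04,"roll":0},{"fingers":-1,"tx":2.1,"ty":0,"tz":0.04,"roll":0},{"fingers":-1,"tx":2.24,"ty":0,"tz":0.04,"roll":0},{"fingers":-1,"tx":2.24,"ty":0,"tz":0.04,"roll":0},{"fingers":-1,"tx":2.24,"ty":0,"tz":0.04,"roll":0},{"fingers":-1,"tx":2.24,"ty":0,"tz":0.04,"roll":0}]'
python3 -m crank '[{"fingers":0.7,"tx":0,"ty":0,"tz":0,"roll":0},{"fingers":0.7,"tx":0,"ty":0,"tz":0,"roll":0},{"fingers":0.7,"tx":0,"ty":0,"tz":0,"roll":0},{"fingers":0.7,"tx":0,"ty":0,"tz":0,"roll":0},{"fingers":0.7,"tx":-1,"ty":0,"tz":0,"roll":0},{"fingers":1,"tx":-2.3,"ty":0,"tz":0,"roll":0},{"fingers":1,"tx":-3.5,"ty":0,"tz":0,"roll":0},{"fingers":1,"tx":-3.5,"ty":0,"tz":0,"roll":0}]'
python3 - <<'E'
from h import *
rgb,d,X=cloud('wrist'); blob(X,.0165,.0208,649,15.4,38)
rgb,d,X=cloud('top');blob(X,.006,.03,465,100)
go(464.5,99.5,160,-14.8)
E
```

```text
time: 5.2
tool_pos: [0.6499, 0.0143, 0.0376]
tool_rot: [1.723, 1.57, -0.029]
contact_force: [0.8, -0.2, -0.3]
opening: 0.0618
time: 6.2
tool_pos: [0.6517, 0.0142, 0.182]
tool_rot: [1.669, 1.561, -0.083]
contact_force: [0.9, 0.5, -0.9]
opening: 0.0916
rect [649.9  16.3] [72.7 62. ] 79.5 2467
none
tx 0.42 ty -4.93 tz -1.26 roll 0.44  (jaw now -10.4)
```

```bash
python3 -m crank '[{"fingers":1,"tx":0,"ty":-1.5,"tz":-0.4,"roll":0.2},{"fingers":1,"tx":0.1,"ty":-3,"tz":-0.8,"roll":0.44},{"fingers":1,"tx":0.1,"ty":-4.5,"tz":-1.26,"roll":0.44},{"fingers":1,"tx":0.1,"ty":-4.93,"tz":-1.26,"roll":0.44},{"fingers":1,"tx":0.1,"ty":-4.93,"tz":-1.26,"roll":0.44},{"fingers":1,"tx":0.1,"ty":-4.93,"tz":-1.26,"roll":0.44},{"fingers":1,"tx":0.1,"ty":-4.93,"tz":-1.26,"roll":0.44},{"fingers":1,"tx":0.1,"ty":-4.93,"tz":-1.26,"roll":0.44}]'
python3 - <<'E'
from h import *
rgb,d,X=cloud('wrist'); blob(X,.006,.03,464.5,100)
print(tool()[2,:3])
go(464.5,99.5,27,-14.8)
rgb,d,X=cloud('top');blob(X,.014,.0208,649,15.4,34);blob(X,.01,.0235,649,15.4,34)
E
```

```text
time: 7.3
tool_pos: [0.4651, 0.0991, 0.1726]
tool_rot: [-1.472, 1.57, 2.982]
contact_force: [1.0, 0.0, 0.1]
opening: 0.092
rect [464.5 100.8] [62.4 62.1] 74.9 3541
[-9.99999964e-01 -2.69318943e-04  1.20808688e-06]
tx 3.64 ty -0.01 tz -0.00 roll -0.00  (jaw now -14.8)
rect [649.8  14.6] [61.4 61.9] 78.8 285
rect [648.2  14.9] [61.5 65.2] 79.0 360
```

```bash
python3 -m crank '[{"fingers":1,"tx":1.5,"ty":0,"tz":-0.03,"roll":0},{"fingers":1,"tx":2.8,"ty":0,"tz":-0.03,"roll":0},{"fingers":1,"tx":3.64,"ty":0,"tz":-0.03,"roll":0},{"fingers":1,"tx":3.64,"ty":0,"tz":-0.03,"roll":0},{"fingers":-1,"tx":3.64,"ty":0,"tz":-0.03,"roll":0},{"fingers":-1,"tx":3.64,"ty":0,"tz":-0.03,"roll":0},{"fingers":-1,"tx":3.64,"ty":0,"tz":-0.03,"roll":0},{"fingers":-1,"tx":3.64,"ty":0,"tz":-0.03,"roll":0}]'
python3 -m crank '[{"fingers":-1,"tx":0,"ty":0,"tz":0,"roll":0},{"fingers":-1,"tx":-0.5,"ty":0,"tz":0,"roll":0},{"fingers":-1,"tx":-1.5,"ty":0,"tz":0,"roll":0},{"fingers":-1,"tx":-2.5,"ty":0,"tz":0,"roll":0},{"fingers":-1,"tx":-2.5,"ty":1.5,"tz":0.8,"roll":-0.2},{"fingers":-1,"tx":-2.5,"ty":3,"tz":1.7,"roll":-0.44},{"fingers":-1,"tx":-2.5,"ty":4.4,"tz":2.5,"roll":-0.44},{"fingers":-1,"tx":-2.5,"ty":5.16,"tz":2.96,"roll":-0.44}]'
python3 -m crank '[{"fingers":-1,"tx":0,"ty":0,"tz":0,"roll":0},{"fingers":-1,"tx":0,"ty":0,"tz":0,"roll":0},{"fingers":-1,"tx":0,"ty":0,"tz":0,"roll":0},{"fingers":-1,"tx":0,"ty":0,"tz":0,"roll":0},{"fingers":-1,"tx":0,"ty":0,"tz":0,"roll":0},{"fingers":-1,"tx":0,"ty":0,"tz":0,"roll":0},{"fingers":-1,"tx":0,"ty":0,"tz":0,"roll":0},{"fingers":-1,"tx":0,"ty":0,"tz":0,"roll":0}]'
python3 - <<'E'
from h import *
go(634,-67.3,36,-10.4)
E
```

```text
time: 8.4
tool_pos: [0.465, 0.1006, 0.0274]
tool_rot: [2.079, 1.57, 0.25]
contact_force: [-0.1, -0.0, 0.2]
opening: 0.0619
time: 9.4
tool_pos: [0.6355, -0.0685, 0.1271]
tool_rot: [1.832, 1.571, 0.079]
contact_force: [0.1, 0.4, -0.1]
opening: 0.0613
time: 10.4
tool_pos: [0.6343, -0.0665, 0.1273]
tool_rot: [2.647, 1.571, 0.895]
contact_force: [-0.1, 0.3, -0.5]
opening: 0.0619
tx 2.28 ty -0.00 tz 0.02 roll 0.00  (jaw now -10.4)
```

```bash
python3 -m crank '[{"fingers":-1,"tx":0.8,"ty":0,"tz":0.02,"roll":0},{"fingers":-1,"tx":1.4,"ty":0,"tz":0.02,"roll":0},{"fingers":-1,"tx":1.8,"ty":0,"tz":0.02,"roll":0},{"fingers":-1,"tx":2.1,"ty":0,"tz":0.02,"roll":0},{"fingers":-1,"tx":2.28,"ty":0,"tz":0.02,"roll":0},{"fingers":-1,"tx":2.28,"ty":0,"tz":0.02,"roll":0},{"fingers":-1,"tx":2.28,"ty":0,"tz":0.02,"roll":0},{"fingers":-1,"tx":2.28,"ty":0,"tz":0.02,"roll":0}]'
python3 -m crank '[{"fingers":0.7,"tx":0,"ty":0,"tz":0,"roll":0},{"fingers":0.7,"tx":0,"ty":0,"tz":0,"roll":0},{"fingers":0.7,"tx":0,"ty":0,"tz":0,"roll":0},{"fingers":0.7,"tx":0,"ty":0,"tz":0,"roll":0},{"fingers":0.7,"tx":-1,"ty":0,"tz":0,"roll":0},{"fingers":1,"tx":-2.3,"ty":0,"tz":0,"roll":0},{"fingers":1,"tx":-3.3,"ty":0,"tz":0,"roll":0},{"fingers":1,"tx":-3.3,"ty":0,"tz":0,"roll":0}]'
python3 - <<'E'
from h import *
go(433,-325.5,160,5.5)
E
```

```text
time: 11.4
tool_pos: [0.6344, -0.0673, 0.0366]
tool_rot: [1.637, 1.57, -0.115]
contact_force: [1.5, -0.2, -0.4]
opening: 0.0616
time: 12.4
tool_pos: [0.636, -0.0677, 0.1723]
tool_rot: [1.539, 1.563, -0.213]
contact_force: [-0.0, 0.9, -0.5]
opening: 0.0912
tx 0.28 ty -3.83 tz 7.25 roll -1.59  (jaw now -10.4)
```

```bash
python3 -m crank '[{"fingers":1,"tx":0,"ty":-1,"tz":1.4,"roll":-0.5},{"fingers":1,"tx":0,"ty":-2,"tz":2.8,"roll":-1},{"fingers":1,"tx":0,"ty":-2.8,"tz":4.2,"roll":-1.59},{"fingers":1,"tx":0,"ty":-3.5,"tz":5.6,"roll":-1.59},{"fingers":1,"tx":0,"ty":-3.83,"tz":7,"roll":-1.59},{"fingers":1,"tx":0,"ty":-3.83,"tz":7.25,"roll":-1.59},{"fingers":1,"tx":0,"ty":-3.83,"tz":7.25,"roll":-1.59},{"fingers":1,"tx":0,"ty":-3.83,"tz":7.25,"roll":-1.59}]'
python3 - <<'E'
from h import *
rgb,d,X=cloud('wrist'); blob(X,.006,.03,433,-325.5)
go(433,-325.5,27,5.5)
rgb,d,X=cloud('top');blob(X,.014,.0208,634,-67.3,34);save(rgb,'top1.png')
blob(X,.045,.08,423,-8);blob(X,.045,.08,452,-103);blob(X,.045,.08,422,332);blob(X,.015,.04,453,-211.5)
E
```

```text
time: 13.4
tool_pos: [0.4317, -0.3235, 0.1676]
tool_rot: [-2.859, 1.569, 1.951]
contact_force: [-0.3, 0.3, 0.7]
opening: 0.0921
rect [ 433.1 -324.8] [62.1 61.6] 5.7 3604
tx 3.52 ty 0.02 tz 0.06 roll 0.01  (jaw now 5.6)
rect [634.  -67.6] [60.9 61.4] 80.5 280
rect [423.2  -8.3] [48.3 45. ] 88.3 236
rect [ 452.5 -102.7] [48.  46.8] 43.9 242
rect [421.9 332.4] [48.9 48. ] 42.2 262
rect [ 452.8 -211.8] [59.4 58.8] 88.3 169
```

```bash
python3 -m crank '[{"fingers":1,"tx":1.5,"ty":0.02,"tz":0.04,"roll":0},{"fingers":1,"tx":2.8,"ty":0.02,"tz":0.04,"roll":0},{"fingers":1,"tx":3.52,"ty":0.02,"tz":0.04,"roll":0},{"fingers":1,"tx":3.52,"ty":0.02,"tz":0.04,"roll":0},{"fingers":-1,"tx":3.52,"ty":0.02,"tz":0.04,"roll":0},{"fingers":-1,"tx":3.52,"ty":0.02,"tz":0.04,"roll":0},{"fingers":-1,"tx":3.52,"ty":0.02,"tz":0.04,"roll":0},{"fingers":-1,"tx":3.52,"ty":0.02,"tz":0.04,"roll":0}]'
python3 -m crank '[{"fingers":-1,"tx":0,"ty":0,"tz":0,"roll":0},{"fingers":-1,"tx":-0.5,"ty":0,"tz":0,"roll":0},{"fingers":-1,"tx":-1.5,"ty":0,"tz":0,"roll":0},{"fingers":-1,"tx":-2.5,"ty":0,"tz":0,"roll":0},{"fingers":-1,"tx":-2.5,"ty":1.2,"tz":-0.9,"roll":0.8},{"fingers":-1,"tx":-2.5,"ty":2.4,"tz":-1.8,"roll":1.59},{"fingers":-1,"tx":-2.5,"ty":3.6,"tz":-2.7,"roll":1.59},{"fingers":-1,"tx":-2.5,"ty":5.05,"tz":-3.91,"roll":1.59}]'
python3 -m crank '[{"fingers":-1,"tx":0,"ty":0,"tz":0,"roll":0},{"fingers":-1,"tx":0,"ty":0,"tz":0,"roll":0},{"fingers":-1,"tx":0,"ty":0,"tz":0,"roll":0},{"fingers":-1,"tx":0,"ty":0,"tz":0,"roll":0},{"fingers":-1,"tx":0,"ty":0,"tz":0,"roll":0},{"fingers":-1,"tx":0,"ty":0,"tz":0,"roll":0},{"fingers":-1,"tx":0,"ty":0,"tz":0,"roll":0},{"fingers":-1,"tx":0,"ty":0,"tz":0,"roll":0}]'
python3 - <<'E'
from h import *
go(618.7,-150,36,-10.4)
E
```

```text
time: 14.5
tool_pos: [0.4322, -0.3264, 0.0274]
tool_rot: [1.451, 1.571, -0.023]
contact_force: [0.4, 0.4, 1.0]
opening: 0.0615
time: 15.5
tool_pos: [0.6101, -0.1595, 0.1273]
tool_rot: [0.595, 1.571, -1.158]
contact_force: [0.8, -0.9, -0.6]
opening: 0.0616
time: 16.5
tool_pos: [0.609, -0.1606, 0.1273]
tool_rot: [2.995, 1.571, 1.243]
contact_force: [0.6, -0.1, -0.5]
opening: 0.062
tx 2.28 ty 0.19 tz -0.31 roll 0.00  (jaw now -10.4)
```

```bash
python3 -m crank '[{"fingers":-1,"tx":0.2,"ty":0.19,"tz":-0.3,"roll":0},{"fingers":-1,"tx":0.8,"ty":0.19,"tz":-0.3,"roll":0},{"fingers":-1,"tx":1.5,"ty":0.19,"tz":-0.3,"roll":0},{"fingers":-1,"tx":1.9,"ty":0.19,"tz":-0.3,"roll":0},{"fingers":-1,"tx":2.28,"ty":0.19,"tz":-0.3,"roll":0},{"fingers":-1,"tx":2.28,"ty":0.19,"tz":-0.3,"roll":0},{"fingers":-1,"tx":2.28,"ty":0.19,"tz":-0.3,"roll":0},{"fingers":-1,"tx":2.28,"ty":0.19,"tz":-0.3,"roll":0}]'
python3 -m crank '[{"fingers":0.7,"tx":0,"ty":0,"tz":0,"roll":0},{"fingers":0.7,"tx":0,"ty":0,"tz":0,"roll":0},{"fingers":0.7,"tx":0,"ty":0,"tz":0,"roll":0},{"fingers":0.7,"tx":0,"ty":0,"tz":0,"roll":0},{"fingers":0.7,"tx":-1,"ty":0,"tz":0,"roll":0},{"fingers":1,"tx":-2.3,"ty":0,"tz":0,"roll":0},{"fingers":1,"tx":-3.3,"ty":0,"tz":0,"roll":0},{"fingers":1,"tx":-3.3,"ty":0,"tz":0,"roll":0}]'
python3 - <<'E'
from h import *
go(452.8,-212,160,-10.4)
E
```

```text
time: 17.5
tool_pos: [0.6189, -0.1503, 0.0365]
tool_rot: [1.454, 1.57, -0.298]
contact_force: [0.2, -0.0, 0.6]
opening: 0.0613
time: 18.5
tool_pos: [0.6204, -0.1508, 0.1722]
tool_rot: [1.406, 1.563, -0.346]
contact_force: [0.5, 0.3, -1.5]
opening: 0.0915
tx 0.28 ty -3.85 tz 2.26 roll 0.00  (jaw now -10.4)
```

```bash
python3 -m crank '[{"fingers":1,"tx":0,"ty":-1.2,"tz":0.7,"roll":0},{"fingers":1,"tx":0,"ty":-2.4,"tz":1.4,"roll":0},{"fingers":1,"tx":0,"ty":-3.4,"tz":2,"roll":0},{"fingers":1,"tx":0,"ty":-3.85,"tz":2.26,"roll":0},{"fingers":1,"tx":0,"ty":-3.85,"tz":2.26,"roll":0},{"fingers":1,"tx":0,"ty":-3.85,"tz":2.26,"roll":0},{"fingers":1,"tx":0,"ty":-3.85,"tz":2.26,"roll":0},{"fingers":1,"tx":0,"ty":-3.85,"tz":2.26,"roll":0}]'
python3 - <<'E'
from h import *
rgb,d,X=cloud('wrist'); blob(X,.015,.04,452.8,-212,45)
go(452.8,-212.5,28,-10.4)
rgb,d,X=cloud('top');blob(X,.014,.0208,618.7,-150,34);save(rgb,'top2.png')
E
```

```text
time: 19.5
tool_pos: [0.4513, -0.211, 0.1678]
tool_rot: [-2.458, 1.57, 2.074]
contact_force: [-0.1, 0.0, 0.2]
opening: 0.0921
rect [ 453.  -211.1] [60.8 60.1] 77.6 1510
tx 3.50 ty 0.05 tz 0.03 roll 0.01  (jaw now -10.3)
rect [ 618.6 -149.5] [60.8 61.6] 77.3 262
```

```bash
python3 -m crank '[{"fingers":1,"tx":1.5,"ty":0.04,"tz":0.01,"roll":0},{"fingers":1,"tx":2.8,"ty":0.04,"tz":0.01,"roll":0},{"fingers":1,"tx":3.5,"ty":0.04,"tz":0.01,"roll":0},{"fingers":1,"tx":3.5,"ty":0.04,"tz":0.01,"roll":0},{"fingers":-1,"tx":3.5,"ty":0.04,"tz":0.01,"roll":0},{"fingers":-1,"tx":3.5,"ty":0.04,"tz":0.01,"roll":0},{"fingers":-1,"tx":3.5,"ty":0.04,"tz":0.01,"roll":0},{"fingers":-1,"tx":3.5,"ty":0.04,"tz":0.01,"roll":0}]' 25
python3 -m crank '[{"fingers":-1,"tx":0,"ty":0,"tz":0,"roll":0},{"fingers":-1,"tx":-0.5,"ty":0,"tz":0,"roll":0},{"fingers":-1,"tx":-1.5,"ty":0,"tz":0,"roll":0},{"fingers":-1,"tx":-2.5,"ty":0,"tz":0,"roll":0},{"fingers":-1,"tx":-2.5,"ty":0.4,"tz":-1,"roll":0},{"fingers":-1,"tx":-2.5,"ty":0.9,"tz":-2,"roll":0},{"fingers":-1,"tx":-2.5,"ty":1.3,"tz":-3,"roll":0},{"fingers":-1,"tx":-2.5,"ty":1.8,"tz":-4,"roll":0}]'
python3 -m crank '[{"fingers":-1,"tx":0,"ty":0.5,"tz":-1,"roll":0},{"fingers":-1,"tx":0,"ty":1,"tz":-2,"roll":0},{"fingers":-1,"tx":0,"ty":1.5,"tz":-3,"roll":0},{"fingers":-1,"tx":0,"ty":2,"tz":-4,"roll":0},{"fingers":-1,"tx":0,"ty":2,"tz":-4.56,"roll":0},{"fingers":-1,"tx":0,"ty":2,"tz":-4.56,"roll":0},{"fingers":-1,"tx":0,"ty":2,"tz":-4.56,"roll":0},{"fingers":-1,"tx":0,"ty":2,"tz":-4.56,"roll":0}]'
python3 - <<'E'
from h import *
rgb,d,X=cloud('wrist'); trayfit(X)
go(664,98,37,-10.4)
E
```

```text
time: 20.6
tool_pos: [0.4525, -0.2121, 0.0283]
tool_rot: [1.342, 1.57, -0.41]
contact_force: [-0.6, -0.1, 1.4]
opening: 0.0606
time: 21.6
tool_pos: [0.5524, -0.0664, 0.1281]
tool_rot: [-1.61, 1.57, 2.921]
contact_force: [-0.3, -0.5, -0.4]
opening: 0.0609
time: 22.6
tool_pos: [0.6632, 0.096, 0.1284]
tool_rot: [-0.7, 1.571, -2.454]
contact_force: [0.8, 0.8, -0.8]
opening: 0.0607
tray rect [659.5  72.4] [158.7  88.2] pct centre [659.6  73.2] 156.7 86.4 y-axis deg 79.84
tx 2.28 ty 0.01 tz -0.05 roll -0.01  (jaw now -10.5)
```

```bash
python3 -m crank '[{"fingers":-1,"tx":0.2,"ty":0.02,"tz":-0.05,"roll":0},{"fingers":-1,"tx":0.8,"ty":0.02,"tz":-0.05,"roll":0},{"fingers":-1,"tx":1.5,"ty":0.02,"tz":-0.05,"roll":0},{"fingers":-1,"tx":1.9,"ty":0.02,"tz":-0.05,"roll":0},{"fingers":-1,"tx":2.28,"ty":0.02,"tz":-0.05,"roll":0},{"fingers":-1,"tx":2.28,"ty":0.02,"tz":-0.05,"roll":0},{"fingers":-1,"tx":2.28,"ty":0.02,"tz":-0.05,"roll":0},{"fingers":-1,"tx":2.28,"ty":0.02,"tz":-0.05,"roll":0}]'
python3 -m crank '[{"fingers":0.7,"tx":0,"ty":0,"tz":0,"roll":0},{"fingers":0.7,"tx":0,"ty":0,"tz":0,"roll":0},{"fingers":0.7,"tx":0,"ty":0,"tz":0,"roll":0},{"fingers":0.7,"tx":0,"ty":0,"tz":0,"roll":0},{"fingers":0.7,"tx":-1,"ty":0,"tz":0,"roll":0},{"fingers":1,"tx":-2.3,"ty":0,"tz":0,"roll":0},{"fingers":1,"tx":-3.5,"ty":0,"tz":0,"roll":0},{"fingers":1,"tx":-3.5,"ty":0,"tz":0,"roll":0}]'
python3 - <<'E'
from h import *
rgb,d,X=cloud('wrist'); blob(X,.026,.04,664,98,45)
go(422,332,200,30)
rgb,d,X=cloud('side');blob(X,.045,.08,422,332)
print('obs')
E
```

```text
time: 23.65
tool_pos: [0.665, 0.0992, 0.0374]
tool_rot: [1.905, 1.57, 0.153]
contact_force: [-0.1, 0.7, -0.6]
opening: 0.0609
time: 24.65
tool_pos: [0.6669, 0.0993, 0.1822]
tool_rot: [1.798, 1.561, 0.046]
contact_force: [0.7, 0.9, -0.3]
opening: 0.0916
rect [664.7 100. ] [61.  60.3] 78.7 1371
tx -0.55 ty -7.04 tz -4.63 roll -4.04  (jaw now -10.4)
rect [420.2 328.8] [50.  49.4] 88.0 133
obs
```

```bash
python3 -m crank '[{"fingers":1,"tx":-0.2,"ty":-1.2,"tz":-0.8,"roll":1},{"fingers":1,"tx":-0.2,"ty":-2.4,"tz":-1.6,"roll":2},{"fingers":1,"tx":-0.2,"ty":-3.6,"tz":-2.4,"roll":3},{"fingers":1,"tx":-0.2,"ty":-4.8,"tz":-3.2,"roll":4},{"fingers":1,"tx":-0.2,"ty":-6,"tz":-4,"roll":4.96},{"fingers":1,"tx":-0.2,"ty":-7.04,"tz":-4.63,"roll":4.96},{"fingers":1,"tx":-0.2,"ty":-7.04,"tz":-4.63,"roll":4.96},{"fingers":1,"tx":-0.2,"ty":-7.04,"tz":-4.63,"roll":4.96}]' 50
python3 - <<'E'
from h import *
rgb,d,X=cloud('wrist'); blob(X,.052,.08,422,332,60); save(rgb,'w3.png')
go(421.5,332,35,-60)
rgb,d,X=cloud('top');blob(X,.026,.04,664,98,45);save(rgb,'top3.png');print(observe()['qpos'].round(2))
E
```

```text
time: 25.75
tool_pos: [0.4211, 0.3316, 0.1839]
tool_rot: [0.241, 1.569, -2.376]
contact_force: [0.6, 0.2, 0.6]
opening: 0.0918
rect [421.7 335. ] [48.8 49.2] 31.4 2267
tx 3.73 ty -0.02 tz -0.01 roll -0.00  (jaw now -60.0)
rect [662.7  92.8] [75.9 59.9] 72.7 147
[ 0.52  0.43  1.59 -0.    1.12  1.57]
```

View pics/top3.png

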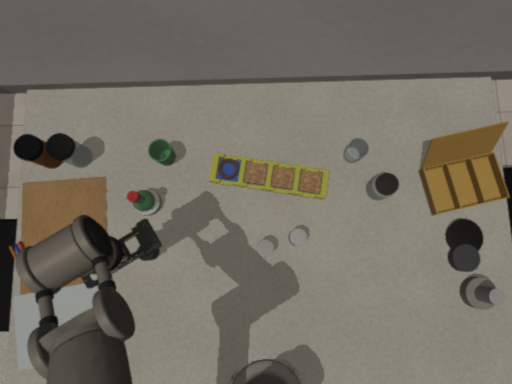

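The top view shows pads in the three grey pockets at (256,173), (283,178) and (311,182), and the ring in the blue pocket at (229,170). The bystanders haven't moved. Next is the graphite specimen.

```bash
python3 -m crank '[{"fingers":1,"tx":1.3,"ty":-0.03,"tz":-0.03,"roll":0},{"fingers":1,"tx":2.6,"ty":-0.03,"tz":-0.03,"roll":0},{"fingers":1,"tx":3.7,"ty":-0.03,"tz":-0.03,"roll":0},{"fingers":1,"tx":3.7,"ty":-0.03,"tz":-0.03,"roll":0},{"fingers":-1,"tx":3.7,"ty":-0.03,"tz":-0.03,"roll":0},{"fingers":-1,"tx":3.7,"ty":-0.03,"tz":-0.03,"roll":0},{"fingers":-1,"tx":3.7,"ty":-0.03,"tz":-0.03,"roll":0},{"fingers":-1,"tx":3.7,"ty":-0.03,"tz":-0.03,"roll":0}]' 50
python3 -m crank '[{"fingers":-1,"tx":0,"ty":0,"tz":0,"roll":0},{"fingers":-1,"tx":0,"ty":0,"tz":0,"roll":0},{"fingers":-1,"tx":-0.5,"ty":0,"tz":0,"roll":0},{"fingers":-1,"tx":-1.5,"ty":0,"tz":0,"roll":0},{"fingers":-1,"tx":-2.5,"ty":0.5,"tz":0,"roll":0},{"fingers":-1,"tx":-2.7,"ty":1.5,"tz":-0.1,"roll":-0.6},{"fingers":-1,"tx":-2.7,"ty":2.5,"tz":-0.2,"roll":-1.3},{"fingers":-1,"tx":-2.7,"ty":3.6,"tz":-0.3,"roll":-2}]'
python3 - <<'E'
from h import *
go(649,15.3,140,-10.4)
E
```

```text
time: 26.85
tool_pos: [0.4218, 0.334, 0.0378]
tool_rot: [-3.107, 1.569, 0.559]
contact_force: [-0.1, -0.4, -0.1]
opening: 0.0561
time: 27.85
tool_pos: [0.5042, 0.2141, 0.1446]
tool_rot: [-0.812, 1.57, -3.075]
contact_force: [0.6, 0.5, -1.7]
opening: 0.0496
tx 0.11 ty 5.96 tz 1.51 roll -2.93  (jaw now -39.7)
```

```bash
python3 -m crank '[{"fingers":-1,"tx":0,"ty":1,"tz":0.25,"roll":-0.6},{"fingers":-1,"tx":0,"ty":2.2,"tz":0.5,"roll":-1.2},{"fingers":-1,"tx":0,"ty":3.5,"tz":0.8,"roll":-1.8},{"fingers":-1,"tx":0,"ty":4.8,"tz":1.2,"roll":-2.4},{"fingers":-1,"tx":0,"ty":5.7,"tz":1.45,"roll":-2.96},{"fingers":-1,"tx":0,"ty":5.96,"tz":1.51,"roll":-2.96},{"fingers":-1,"tx":0,"ty":5.96,"tz":1.51,"roll":-2.96},{"fingers":-1,"tx":0,"ty":5.96,"tz":1.51,"roll":-2.96}]'
python3 - <<'E'
from h import *
go(649,15.3,58,-10.4)
rgb,d,X=cloud('wrist'); save(rgb,'w4.png'); z=tool()[2,3]; blob(X,z-.02,z+.06,649,15.3,30)
E
```

```text
time: 28.85
tool_pos: [0.647, 0.0169, 0.1447]
tool_rot: [-1.838, 1.569, 2.694]
contact_force: [0.2, -0.3, -1.9]
opening: 0.0494
tx 2.17 ty 0.06 tz 0.03 roll 0.01  (jaw now -10.3)
rect [649.7  26.2] [38.3 57.1] 79.7 8669
```

```bash
python3 -m crank '[{"fingers":-1,"tx":0.6,"ty":0.05,"tz":0.03,"roll":0},{"fingers":-1,"tx":1.2,"ty":0.05,"tz":0.03,"roll":0},{"fingers":-1,"tx":1.7,"ty":0.05,"tz":0.03,"roll":0},{"fingers":-1,"tx":2,"ty":0.05,"tz":0.03,"roll":0},{"fingers":-1,"tx":2.12,"ty":0.05,"tz":0.03,"roll":0},{"fingers":-1,"tx":2.17,"ty":0.05,"tz":0.03,"roll":0},{"fingers":-1,"tx":2.17,"ty":0.05,"tz":0.03,"roll":0},{"fingers":-1,"tx":2.17,"ty":0.05,"tz":0.03,"roll":0}]'
python3 -m crank '[{"fingers":0.6,"tx":0,"ty":0,"tz":0,"roll":0},{"fingers":0.6,"tx":0,"ty":0,"tz":0,"roll":0},{"fingers":0.6,"tx":0,"ty":0,"tz":0,"roll":0},{"fingers":0.6,"tx":0,"ty":0,"tz":0,"roll":0},{"fingers":0.6,"tx":-1,"ty":0,"tz":0,"roll":0},{"fingers":1,"tx":-2.3,"ty":0,"tz":0,"roll":0},{"fingers":1,"tx":-3,"ty":0,"tz":0,"roll":0},{"fingers":1,"tx":-3,"ty":0,"tz":0,"roll":0}]'
python3 - <<'E'
from h import *
go(423,-9,180,-10.4)
rgb,d,X=cloud('wrist'); blob(X,.073,.11,649,15.3,45); save(rgb,'w5.png')
E
```

```text
time: 29.9
tool_pos: [0.6499, 0.014, 0.0588]
tool_rot: [1.707, 1.57, -0.045]
contact_force: [0.1, 1.4, -2.5]
opening: 0.0491
time: 30.9
tool_pos: [0.6508, 0.0139, 0.1809]
tool_rot: [1.67, 1.565, -0.082]
contact_force: [0.4, 0.4, -0.7]
opening: 0.0913
tx -0.01 ty -5.50 tz 1.59 roll 0.00  (jaw now -10.4)
rect [649.9  14. ] [49.4 48.6] 78.0 2673
```

View pics/w5.png

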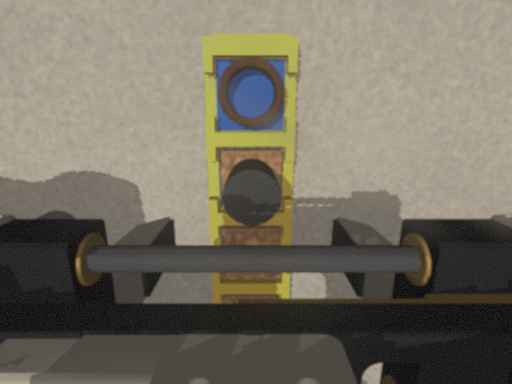

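The wrist view shows the graphite cylinder upright at (252,190), centred on its pad, and the ring centred in the blue pocket at (252,92). Next is the specimen at about (423,-9).

```bash
python3 -m crank '[{"fingers":1,"tx":0,"ty":-1.4,"tz":0.4,"roll":0},{"fingers":1,"tx":0,"ty":-2.8,"tz":0.8,"roll":0},{"fingers":1,"tx":0,"ty":-4.2,"tz":1.2,"roll":0},{"fingers":1,"tx":0,"ty":-5.2,"tz":1.5,"roll":0},{"fingers":1,"tx":0,"ty":-5.5,"tz":1.59,"roll":0},{"fingers":1,"tx":0,"ty":-5.5,"tz":1.59,"roll":0},{"fingers":1,"tx":0,"ty":-5.5,"tz":1.59,"roll":0},{"fingers":1,"tx":0,"ty":-5.5,"tz":1.59,"roll":0}]' 50
python3 - <<'E'
from h import *
rgb,d,X=cloud('wrist'); blob(X,.052,.08,423,-9,50)
go(423,-9,36,-10.4)
rgb,d,X=cloud('side');blob(X,.045,.08,452,-104,50);blob(X,.045,.08,423,-9,45)
E
```

```text
time: 31.95
tool_pos: [0.4227, -0.0089, 0.1778]
tool_rot: [-3.097, 1.571, 1.434]
contact_force: [0.8, -0.2, 0.4]
opening: 0.0917
rect [423.2  -6.9] [48.9 48.6] 75.4 2373
tx 3.55 ty 0.01 tz 0.00 roll 0.00  (jaw now -10.4)
rect [ 451.5 -104.5] [48.7 49.2] 6.8 266
rect [421.5  -9.1] [49.3 49. ] 30.9 226
```

```bash
python3 -m crank '[{"fingers":1,"tx":1.3,"ty":0,"tz":-0.02,"roll":0},{"fingers":1,"tx":2.6,"ty":0,"tz":-0.02,"roll":0},{"fingers":1,"tx":3.55,"ty":0,"tz":-0.02,"roll":0},{"fingers":1,"tx":3.55,"ty":0,"tz":-0.02,"roll":0},{"fingers":-1,"tx":3.55,"ty":0,"tz":-0.02,"roll":0},{"fingers":-1,"tx":3.55,"ty":0,"tz":-0.02,"roll":0},{"fingers":-1,"tx":3.55,"ty":0,"tz":-0.02,"roll":0},{"fingers":-1,"tx":3.55,"ty":0,"tz":-0.02,"roll":0}]' 50
python3 -m crank '[{"fingers":-1,"tx":0,"ty":0,"tz":0,"roll":0},{"fingers":-1,"tx":0,"ty":0,"tz":0,"roll":0},{"fingers":-1,"tx":-0.6,"ty":0,"tz":0,"roll":0},{"fingers":-1,"tx":-1.7,"ty":0,"tz":0,"roll":0},{"fingers":-1,"tx":-2.7,"ty":0.5,"tz":0,"roll":0},{"fingers":-1,"tx":-2.7,"ty":1.5,"tz":0.1,"roll":0},{"fingers":-1,"tx":-2.7,"ty":2.6,"tz":0.2,"roll":0},{"fingers":-1,"tx":-2.7,"ty":3.8,"tz":0.35,"roll":0}]'
python3 -m crank '[{"fingers":-1,"tx":0,"ty":1,"tz":0.1,"roll":0},{"fingers":-1,"tx":0,"ty":1.5,"tz":0.16,"roll":0},{"fingers":-1,"tx":0,"ty":1.66,"tz":0.16,"roll":0},{"fingers":-1,"tx":0,"ty":1.66,"tz":0.16,"roll":0},{"fingers":-1,"tx":0,"ty":1.66,"tz":0.16,"roll":0},{"fingers":-1,"tx":0,"ty":1.66,"tz":0.16,"roll":0},{"fingers":-1,"tx":0,"ty":1.66,"tz":0.16,"roll":0},{"fingers":-1,"tx":0,"ty":1.66,"tz":0.16,"roll":0}]'
python3 - <<'E'
from h import *
go(633.8,-67.3,58,-10.4)
E
```

```text
time: 33.05
tool_pos: [0.4222, -0.0081, 0.0368]
tool_rot: [1.608, 1.569, -0.144]
contact_force: [0.3, 0.1, -0.2]
opening: 0.0563
time: 34.05
tool_pos: [0.5691, -0.0493, 0.1432]
tool_rot: [-1.656, 1.568, 2.875]
contact_force: [0.3, -0.7, -4.2]
opening: 0.0496
time: 35.05
tool_pos: [0.6329, -0.0675, 0.1443]
tool_rot: [1.947, 1.571, 0.195]
contact_force: [0.1, 0.4, -4.5]
opening: 0.0492
tx 2.16 ty 0.02 tz -0.01 roll 0.00  (jaw now -10.4)
```

```bash
python3 -m crank '[{"fingers":-1,"tx":0.6,"ty":0.02,"tz":0,"roll":0},{"fingers":-1,"tx":1.2,"ty":0.02,"tz":0,"roll":0},{"fingers":-1,"tx":1.7,"ty":0.02,"tz":0,"roll":0},{"fingers":-1,"tx":2,"ty":0.02,"tz":0,"roll":0},{"fingers":-1,"tx":2.12,"ty":0.02,"tz":0,"roll":0},{"fingers":-1,"tx":2.16,"ty":0.02,"tz":0,"roll":0},{"fingers":-1,"tx":2.16,"ty":0.02,"tz":0,"roll":0},{"fingers":-1,"tx":2.16,"ty":0.02,"tz":0,"roll":0}]'
python3 -m crank '[{"fingers":0.6,"tx":0,"ty":0,"tz":0,"roll":0},{"fingers":0.6,"tx":0,"ty":0,"tz":0,"roll":0},{"fingers":0.6,"tx":0,"ty":0,"tz":0,"roll":0},{"fingers":0.6,"tx":0,"ty":0,"tz":0,"roll":0},{"fingers":0.6,"tx":-1,"ty":0,"tz":0,"roll":0},{"fingers":1,"tx":-2.3,"ty":0,"tz":0,"roll":0},{"fingers":1,"tx":-3,"ty":0,"tz":0,"roll":0},{"fingers":1,"tx":-3,"ty":0,"tz":0,"roll":0}]'
python3 - <<'E'
from h import *
go(452,-104,180,-10.4)
rgb,d,X=cloud('wrist'); blob(X,.073,.11,634,-67.3,40)
E
```

```text
time: 36.05
tool_pos: [0.6342, -0.0677, 0.0584]
tool_rot: [1.589, 1.57, -0.163]
contact_force: [0.7, -0.2, -3.9]
opening: 0.0492
time: 37.05
tool_pos: [0.635, -0.0679, 0.1805]
tool_rot: [1.543, 1.565, -0.209]
contact_force: [0.3, -0.9, -0.9]
opening: 0.0914
tx -0.01 ty -4.34 tz 1.71 roll 0.00  (jaw now -10.4)
rect [634.4 -66.1] [48.8 48.6] 81.3 2679
```

```bash
python3 -m crank '[{"fingers":1,"tx":0,"ty":-1.2,"tz":0.4,"roll":0},{"fingers":1,"tx":0,"ty":-2.5,"tz":0.9,"roll":0},{"fingers":1,"tx":0,"ty":-3.7,"tz":1.4,"roll":0},{"fingers":1,"tx":0,"ty":-4.34,"tz":1.71,"roll":0},{"fingers":1,"tx":0,"ty":-4.34,"tz":1.71,"roll":0},{"fingers":1,"tx":0,"ty":-4.34,"tz":1.71,"roll":0},{"fingers":1,"tx":0,"ty":-4.34,"tz":1.71,"roll":0},{"fingers":1,"tx":0,"ty":-4.34,"tz":1.71,"roll":0}]' 50
python3 - <<'E'
from h import *
rgb,d,X=cloud('wrist'); blob(X,.052,.08,452,-104,50)
go(452,-103,36,-10.4)
E
```

```text
time: 38.1
tool_pos: [0.4513, -0.1034, 0.1773]
tool_rot: [-2.079, 1.57, 2.453]
contact_force: [-0.4, 0.1, -0.6]
opening: 0.0918
rect [ 452.  -102.3] [49.  49.4] 12.4 2387
tx 3.54 ty 0.02 tz -0.01 roll 0.00  (jaw now -10.4)
```

```bash
python3 -m crank '[{"fingers":1,"tx":1.3,"ty":0.02,"tz":-0.01,"roll":0},{"fingers":1,"tx":2.6,"ty":0.02,"tz":-0.01,"roll":0},{"fingers":1,"tx":3.54,"ty":0.02,"tz":-0.01,"roll":0},{"fingers":1,"tx":3.54,"ty":0.02,"tz":-0.01,"roll":0},{"fingers":-1,"tx":3.54,"ty":0.02,"tz":-0.01,"roll":0},{"fingers":-1,"tx":3.54,"ty":0.02,"tz":-0.01,"roll":0},{"fingers":-1,"tx":3.54,"ty":0.02,"tz":-0.01,"roll":0},{"fingers":-1,"tx":3.54,"ty":0.02,"tz":-0.01,"roll":0}]' 50
python3 -m crank '[{"fingers":-1,"tx":0,"ty":0,"tz":0,"roll":0},{"fingers":-1,"tx":0,"ty":0,"tz":0,"roll":0},{"fingers":-1,"tx":-0.6,"ty":0,"tz":0,"roll":0},{"fingers":-1,"tx":-1.7,"ty":0,"tz":0,"roll":0},{"fingers":-1,"tx":-2.7,"ty":0.5,"tz":0,"roll":0},{"fingers":-1,"tx":-2.7,"ty":1.5,"tz":0.1,"roll":0},{"fingers":-1,"tx":-2.7,"ty":2.6,"tz":0.2,"roll":0},{"fingers":-1,"tx":-2.7,"ty":3.7,"tz":0.35,"roll":0}]'
python3 -m crank '[{"fingers":-1,"tx":0,"ty":0.5,"tz":0.05,"roll":0},{"fingers":-1,"tx":0,"ty":0.61,"tz":0.05,"roll":0},{"fingers":-1,"tx":0,"ty":0.61,"tz":0.05,"roll":0},{"fingers":-1,"tx":0,"ty":0.61,"tz":0.05,"roll":0},{"fingers":-1,"tx":0,"ty":0.61,"tz":0.05,"roll":0},{"fingers":-1,"tx":0,"ty":0.61,"tz":0.05,"roll":0},{"fingers":-1,"tx":0,"ty":0.61,"tz":0.05,"roll":0},{"fingers":-1,"tx":0,"ty":0.61,"tz":0.05,"roll":0}]'
python3 - <<'E'
from h import *
go(618.7,-149.8,58,-10.4)
E
```

```text
time: 39.15
tool_pos: [0.4519, -0.1035, 0.0368]
tool_rot: [1.446, 1.569, -0.306]
contact_force: [0.7, -1.7, 0.4]
opening: 0.0562
time: 40.15
tool_pos: [0.5954, -0.1439, 0.1434]
tool_rot: [-1.83, 1.569, 2.702]
contact_force: [0.7, -0.2, -2.6]
opening: 0.0494
time: 41.15
tool_pos: [0.6183, -0.1502, 0.1442]
tool_rot: [2.262, 1.571, 0.51]
contact_force: [-0.2, -0.0, -2.3]
opening: 0.0495
tx 2.15 ty 0.01 tz -0.01 roll 0.00  (jaw now -10.4)
```

Place it, then move off and measure the flask.

```bash
python3 -m crank '[{"fingers":-1,"tx":0.6,"ty":0.01,"tz":0,"roll":0},{"fingers":-1,"tx":1.2,"ty":0.01,"tz":0,"roll":0},{"fingers":-1,"tx":1.7,"ty":0.01,"tz":0,"roll":0},{"fingers":-1,"tx":2,"ty":0.01,"tz":0,"roll":0},{"fingers":-1,"tx":2.12,"ty":0.01,"tz":0,"roll":0},{"fingers":-1,"tx":2.16,"ty":0.01,"tz":0,"roll":0},{"fingers":-1,"tx":2.16,"ty":0.01,"tz":0,"roll":0},{"fingers":-1,"tx":2.16,"ty":0.01,"tz":0,"roll":0}]'
python3 -m crank '[{"fingers":0.6,"tx":0,"ty":0,"tz":0,"roll":0},{"fingers":0.6,"tx":0,"ty":0,"tz":0,"roll":0},{"fingers":0.6,"tx":0,"ty":0,"tz":0,"roll":0},{"fingers":0.6,"tx":0,"ty":0,"tz":0,"roll":0},{"fingers":0.6,"tx":-1,"ty":0,"tz":0,"roll":0},{"fingers":1,"tx":-2.3,"ty":0,"tz":0,"roll":0},{"fingers":1,"tx":-4,"ty":0,"tz":0,"roll":0},{"fingers":1,"tx":-4.5,"ty":0,"tz":0,"roll":0}]'
python3 - <<'E'
from h import *
rgb,d,X=cloud('wrist'); blob(X,.073,.11,618.7,-149.8,40)
for n in('top','side'):
    rgb,d,X=cloud(n);print(n);save(rgb,n+'4.png')
    blob(X,.132,.2,569,341,50);blob(X,.10,.13,569,341,25);blob(X,.045,.085,569,341,50);blob(X,.018,.032,569,341,55);blob(X,.027,.04,664,98,40)
go(569,341,240,-10.4)
E
```

```text
time: 42.15
tool_pos: [0.619, -0.1504, 0.0583]
tool_rot: [1.443, 1.57, -0.309]
contact_force: [-0.9, -0.5, -2.2]
opening: 0.0493
time: 43.15
tool_pos: [0.6198, -0.1507, 0.2424]
tool_rot: [1.408, 1.564, -0.344]
contact_force: [-0.1, -0.4, 0.2]
opening: 0.0915
rect [ 619.3 -149.4] [49.2 48.1] 78.4 1748
top
rect [570.3 343.5] [30.2 29.7] 74.3 120
rect [568.7 334.5] [ 9.6 24. ] 79.8 29
rect [567.8 338.3] [52.5 62.3] 63.9 287
rect [567.7 335.5] [61.8 79. ] 71.8 181
rect [663.7  99.5] [57.9 58.9] 88.9 138
side
rect [567.2 341.4] [31.2 27.4] 84.6 58
rect [564.4 338.8] [17.2 31.8] 63.0 57
rect [566.2 330.7] [43.8 60.3] 83.7 158
rect [540.2 333.1] [22.2 58.1] 28.9 50
rect [665.5 105.4] [49.7 59.8] 83.2 74
tx -0.04 ty -3.45 tz -11.86 roll 0.00  (jaw now -10.4)
```

```bash
python3 -m crank '[{"fingers":1,"tx":0,"ty":-0.4,"tz":-1.4,"roll":0},{"fingers":1,"tx":0,"ty":-0.8,"tz":-2.8,"roll":0},{"fingers":1,"tx":0,"ty":-1.2,"tz":-4.2,"roll":0},{"fingers":1,"tx":0,"ty":-1.6,"tz":-5.6,"roll":0},{"fingers":1,"tx":0,"ty":-2,"tz":-7,"roll":0},{"fingers":1,"tx":0,"ty":-2.4,"tz":-8.4,"roll":0},{"fingers":1,"tx":0,"ty":-2.9,"tz":-9.8,"roll":0},{"fingers":1,"tx":0,"ty":-3.3,"tz":-11.2,"roll":0}]' 20
python3 -m crank '[{"fingers":1,"tx":0,"ty":-0.15,"tz":-0.66,"roll":0},{"fingers":1,"tx":0,"ty":-0.15,"tz":-0.66,"roll":0},{"fingers":1,"tx":0,"ty":-0.15,"tz":-0.66,"roll":0},{"fingers":1,"tx":0,"ty":-0.15,"tz":-0.66,"roll":0},{"fingers":1,"tx":0,"ty":-0.15,"tz":-0.66,"roll":0},{"fingers":1,"tx":0,"ty":-0.15,"tz":-0.66,"roll":0},{"fingers":1,"tx":0,"ty":-0.15,"tz":-0.66,"roll":0},{"fingers":1,"tx":0,"ty":-0.15,"tz":-0.66,"roll":0}]'
python3 - <<'E'
from h import *
rgb,d,X=cloud('wrist'); save(rgb,'w6.png'); blob(X,.136,.2,569,341,50); blob(X,.035,.09,569,341,60); blob(X,.02,.032,569,341,60)
print(observe()['qpos'].round(2),tool()[2].round(4))
go(568.5,342,113,-10.4)
E
```

```text
time: 44.3
tool_pos: [0.5683, 0.3158, 0.2353]
tool_rot: [-0.992, 1.567, -2.744]
contact_force: [0.1, -0.1, 0.3]
opening: 0.0917
time: 45.3
tool_pos: [0.5684, 0.3411, 0.2378]
tool_rot: [2.362, 1.571, 0.61]
contact_force: [0.0, 0.1, -0.2]
opening: 0.092
rect [569.7 345. ] [30.  30.5] 8.5 1142
rect [570.2 349.9] [53.  61.9] 81.7 1658
rect [570.4 349.1] [70.4 79. ] 78.3 877
[0.43 0.61 1.12 0.   1.41 0.61] [-1.000e+00  1.000e-04 -1.000e-04  2.378e-01]
tx 3.12 ty -0.00 tz -0.02 roll 0.00  (jaw now -10.4)
```

View pics/w6.png

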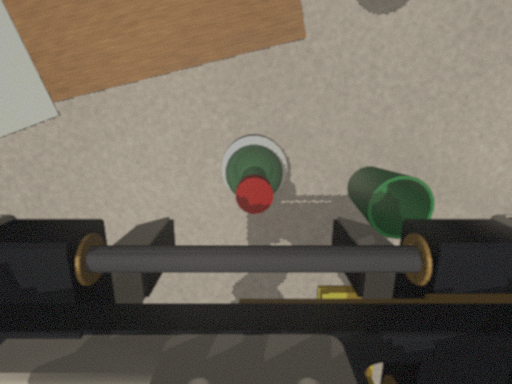

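The wrist view shows the flask upright in its stand, with the stopper at (255,194) between the jaws. The cup at (395,200) is clear of the right finger.

```bash
python3 -m crank '[{"fingers":1,"tx":1,"ty":0.01,"tz":-0.055,"roll":0},{"fingers":1,"tx":1.8,"ty":0.01,"tz":-0.055,"roll":0},{"fingers":1,"tx":2.5,"ty":0.01,"tz":-0.055,"roll":0},{"fingers":1,"tx":3.12,"ty":0.01,"tz":-0.055,"roll":0},{"fingers":1,"tx":3.12,"ty":0.01,"tz":-0.055,"roll":0},{"fingers":1,"tx":3.12,"ty":0.01,"tz":-0.055,"roll":0},{"fingers":0,"tx":3.12,"ty":0.01,"tz":-0.055,"roll":0},{"fingers":0,"tx":3.12,"ty":0.01,"tz":-0.055,"roll":0}]' 15
python3 -m crank '[{"fingers":-1,"tx":0,"ty":0,"tz":0,"roll":0},{"fingers":-1,"tx":0,"ty":0,"tz":0,"roll":0},{"fingers":-1,"tx":0,"ty":0,"tz":0,"roll":0},{"fingers":-1,"tx":0,"ty":0,"tz":0,"roll":0},{"fingers":-1,"tx":0,"ty":0,"tz":0,"roll":0},{"fingers":-1,"tx":0,"ty":0,"tz":0,"roll":0},{"fingers":-1,"tx":0,"ty":0,"tz":0,"roll":0},{"fingers":-1,"tx":0,"ty":0,"tz":0,"roll":0}]' 20
python3 - <<'E'
from h import *
print(observe()['torque'].round(2)); go(664,98.5,215,-10.4)
E
```

```text
time: 46.35
tool_pos: [0.5696, 0.3435, 0.114]
tool_rot: [2.208, 1.569, 0.456]
contact_force: [-0.0, -0.9, 0.0]
opening: 0.0762
time: 47.35
tool_pos: [0.5693, 0.3433, 0.1129]
tool_rot: [2.084, 1.571, 0.332]
contact_force: [0.4, -0.2, 0.4]
opening: 0.0293
[-0.03  0.06  0.02]
tx -2.55 ty 3.43 tz 5.59 roll 0.00  (jaw now -10.4)
```

```bash
python3 -m crank '[{"fingers":-1,"tx":0,"ty":0,"tz":0,"roll":0},{"fingers":-1,"tx":0,"ty":0,"tz":0,"roll":0},{"fingers":-1,"tx":0,"ty":0,"tz":0,"roll":0},{"fingers":-1,"tx":0,"ty":0,"tz":0,"roll":0},{"fingers":-1,"tx":0,"ty":0,"tz":0,"roll":0},{"fingers":-1,"tx":-0.1,"ty":0,"tz":0,"roll":0},{"fingers":-1,"tx":-0.3,"ty":0,"tz":0,"roll":0},{"fingers":-1,"tx":-0.5,"ty":0,"tz":0,"roll":0}]' 20
python3 -m crank '[{"fingers":-1,"tx":-0.4,"ty":0,"tz":0,"roll":0},{"fingers":-1,"tx":-0.9,"ty":0,"tz":0,"roll":0},{"fingers":-1,"tx":-1.4,"ty":0,"tz":0,"roll":0},{"fingers":-1,"tx":-1.6,"ty":0,"tz":0,"roll":0},{"fingers":-1,"tx":-1.6,"ty":0,"tz":0,"roll":0},{"fingers":-1,"tx":-1.6,"ty":0,"tz":0,"roll":0},{"fingers":-1,"tx":-1.6,"ty":0,"tz":0,"roll":0},{"fingers":-1,"tx":-1.6,"ty":0,"tz":0,"roll":0}]'
python3 - <<'E'
from h import *
go(664,98.5,200,-10.4)
for n in('side','wrist'):
    rgb,d,X=cloud(n);save(rgb,n+'7.png')
cv2.imwrite('pics/side7c.png',cv2.resize(cv2.imread('pics/side7.png')[30:230,130:350],None,fx=2.5,fy=2.5))
E
```

```text
time: 48.35
tool_pos: [0.5693, 0.3434, 0.1337]
tool_rot: [2.315, 1.57, 0.563]
contact_force: [-0.1, 0.4, -1.6]
opening: 0.0295
time: 49.35
tool_pos: [0.5691, 0.3432, 0.1964]
tool_rot: [-1.004, 1.57, -2.756]
contact_force: [-0.4, -0.1, -1.3]
opening: 0.0294
tx -0.09 ty 3.44 tz 5.59 roll 0.00  (jaw now -10.4)
```

View pics/side7c.png

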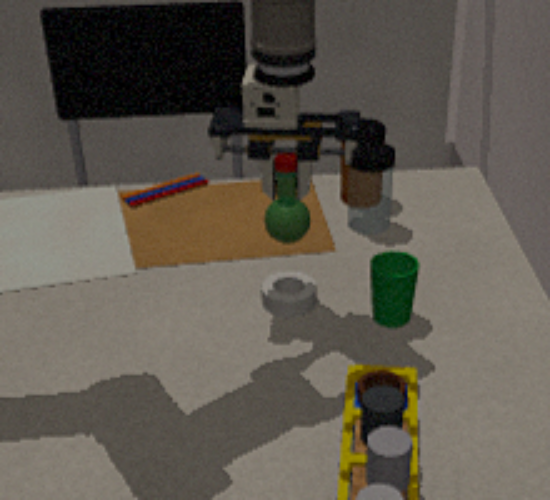

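The side view shows the flask hanging upright in the gripper: stopper (286,163), bulb (287,217). The stand at (289,293) is empty and nothing else has been disturbed. The 29.4 mm opening suggests the jaws hold the stopper, so I'll carry it gently.

```bash
python3 -m crank '[{"fingers":-1,"tx":0,"ty":0.1,"tz":0.2,"roll":0},{"fingers":-1,"tx":0,"ty":0.4,"tz":0.7,"roll":0},{"fingers":-1,"tx":0,"ty":0.9,"tz":1.4,"roll":0},{"fingers":-1,"tx":0,"ty":1.4,"tz":2.2,"roll":0},{"fingers":-1,"tx":0,"ty":1.9,"tz":3,"roll":0},{"fingers":-1,"tx":0,"ty":2.4,"tz":3.8,"roll":0},{"fingers":-1,"tx":0,"ty":2.8,"tz":4.5,"roll":0},{"fingers":-1,"tx":0,"ty":3.1,"tz":5,"roll":0}]'
python3 -m crank '[{"fingers":-1,"tx":0,"ty":0.2,"tz":0.3,"roll":0},{"fingers":-1,"tx":0,"ty":0.3,"tz":0.5,"roll":0},{"fingers":-1,"tx":0,"ty":0.34,"tz":0.59,"roll":0},{"fingers":-1,"tx":0,"ty":0.34,"tz":0.59,"roll":0},{"fingers":-1,"tx":0,"ty":0.34,"tz":0.59,"roll":0},{"fingers":-1,"tx":0,"ty":0.34,"tz":0.59,"roll":0},{"fingers":-1,"tx":0,"ty":0.34,"tz":0.59,"roll":0},{"fingers":-1,"tx":0,"ty":0.34,"tz":0.59,"roll":0}]'
python3 - <<'E'
from h import *
go(664,98.5,115,-10.4)
rgb,d,X=cloud('top');save(rgb,'top8.png'); T=tool()
rgb,d,X=cloud('side');save(rgb,'side8.png')
a=cv2.imread('pics/side8.png')[90:290,190:350]; cv2.imwrite('pics/side8c.png',cv2.resize(a,None,fx=3,fy=3,interpolation=cv2.INTER_CUBIC))
# bulb sphere fit in side cloud (green pixels)
hsv=cv2.cvtColor(rgb,cv2.COLOR_RGB2HSV); m=(hsv[...,0]>50)&(hsv[...,0]<85)&(hsv[...,1]>70)&(np.hypot(X[...,0]-.664,X[...,1]-.098)<.06)
P=X[m]; P=P[(P[:,2]>.08)&(P[:,2]<.165)]; 
from scipy.optimize import least_squares
f=least_squares(lambda c:np.linalg.norm(P-c,axis=1)-.032,[.664,.098,.135],loss='soft_l1',f_scale=.002); print('bulb',f.x.round(4),len(P),T[:3,3].round(4))
E
```

```text
time: 50.45
tool_pos: [0.6557, 0.1211, 0.197]
tool_rot: [0.472, 1.57, -1.282]
contact_force: [-0.6, 0.3, -1.4]
opening: 0.0293
time: 51.45
tool_pos: [0.6642, 0.0987, 0.197]
tool_rot: [2.533, 1.571, 0.781]
contact_force: [0.0, 0.1, -1.0]
opening: 0.0294
tx 2.05 ty -0.01 tz 0.01 roll 0.00  (jaw now -10.4)
bulb [0.6643 0.0998 0.136 ] 284 [0.6643 0.0986 0.1969]
```

View pics/side8c.png

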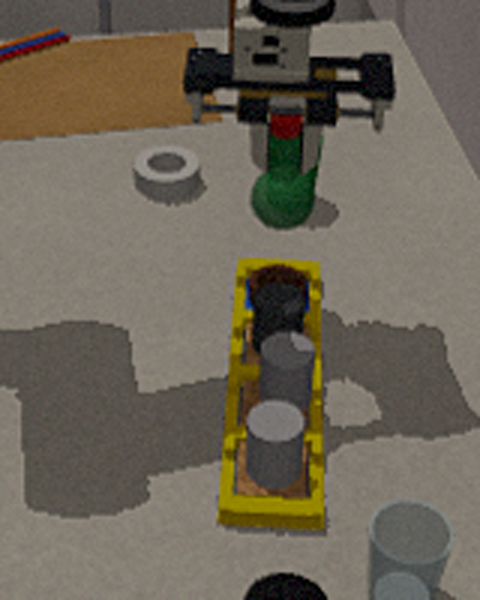

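The side view shows the flask hanging upright over the ring. The bulb fit gives (664,100), which matches the ring at about (664,99.5). The bulb centre needs to drop about 82 mm.

```bash
python3 -m crank '[{"fingers":-1,"tx":0.4,"ty":0,"tz":0,"roll":0},{"fingers":-1,"tx":0.8,"ty":0,"tz":0,"roll":0},{"fingers":-1,"tx":1.2,"ty":0,"tz":0,"roll":0},{"fingers":-1,"tx":1.5,"ty":0,"tz":0,"roll":0},{"fingers":-1,"tx":1.75,"ty":0,"tz":0,"roll":0},{"fingers":-1,"tx":1.9,"ty":0,"tz":0,"roll":0},{"fingers":-1,"tx":1.98,"ty":0,"tz":0,"roll":0},{"fingers":-1,"tx":2.02,"ty":0,"tz":0,"roll":0}]'
python3 -m crank '[{"fingers":-1,"tx":0,"ty":0,"tz":0,"roll":0},{"fingers":-1,"tx":0,"ty":0,"tz":0,"roll":0},{"fingers":-1,"tx":0,"ty":0,"tz":0,"roll":0},{"fingers":-1,"tx":0,"ty":0,"tz":0,"roll":0},{"fingers":-1,"tx":0,"ty":0,"tz":0,"roll":0},{"fingers":-1,"tx":0,"ty":0,"tz":0,"roll":0},{"fingers":-1,"tx":0,"ty":0,"tz":0,"roll":0},{"fingers":-1,"tx":0,"ty":0,"tz":0,"roll":0}]'
python3 - <<'E'
from h import *
from scipy.optimize import least_squares
rgb,d,X=cloud('side'); s=observe(); print(s['contact_force'].round(2),s['torque'].round(2),s['tool_pos'].round(4))
hsv=cv2.cvtColor(rgb,cv2.COLOR_RGB2HSV); m=(hsv[...,0]>50)&(hsv[...,0]<85)&(hsv[...,1]>70)&(np.hypot(X[...,0]-.664,X[...,1]-.098)<.06)
P=X[m]; P=P[(P[:,2]>.03)&(P[:,2]<.085)]
f=least_squares(lambda c:np.linalg.norm(P-c,axis=1)-.032,[.664,.098,.055],loss='soft_l1',f_scale=.002); print('bulb',f.x.round(4),len(P))
E
```

```text
time: 52.55
tool_pos: [0.6644, 0.0986, 0.1163]
tool_rot: [1.926, 1.57, 0.174]
contact_force: [0.5, -0.0, -0.9]
opening: 0.0291
time: 53.55
tool_pos: [0.6643, 0.0986, 0.1161]
tool_rot: [2.995, 1.571, 1.243]
contact_force: [0.0, -0.4, -1.7]
opening: 0.0293
[ 0.34  0.6  -1.64] [-0.08  0.06 -0.02] [0.6643 0.0986 0.1162]
bulb [0.6638 0.1    0.0553] 190
```

```bash
python3 -m crank '[{"fingers":-1,"tx":0.02,"ty":0,"tz":0,"roll":0},{"fingers":-1,"tx":0.03,"ty":0,"tz":0,"roll":0},{"fingers":-1,"tx":0.03,"ty":0,"tz":0,"roll":0},{"fingers":-1,"tx":0.03,"ty":0,"tz":0,"roll":0},{"fingers":-1,"tx":0.03,"ty":0,"tz":0,"roll":0},{"fingers":-1,"tx":0.03,"ty":0,"tz":0,"roll":0},{"fingers":-1,"tx":0.03,"ty":0,"tz":0,"roll":0},{"fingers":-1,"tx":0.03,"ty":0,"tz":0,"roll":0}]'
python3 -m crank '[{"fingers":-1,"tx":0.02,"ty":0,"tz":0,"roll":0},{"fingers":-1,"tx":0.02,"ty":0,"tz":0,"roll":0},{"fingers":-1,"tx":0.02,"ty":0,"tz":0,"roll":0},{"fingers":-1,"tx":0.02,"ty":0,"tz":0,"roll":0},{"fingers":-1,"tx":0.02,"ty":0,"tz":0,"roll":0},{"fingers":-1,"tx":0.02,"ty":0,"tz":0,"roll":0},{"fingers":-1,"tx":0.02,"ty":0,"tz":0,"roll":0},{"fingers":-1,"tx":0.02,"ty":0,"tz":0,"roll":0}]'
```

```text
time: 54.6
tool_pos: [0.6643, 0.0986, 0.115]
tool_rot: [2.05, 1.571, 0.298]
contact_force: [-0.4, -0.8, -0.1]
opening: 0.0295
time: 55.6
tool_pos: [0.6645, 0.0986, 0.1146]
tool_rot: [1.827, 1.57, 0.075]
contact_force: [-0.6, 0.1, 5.2]
opening: 0.0297
```

Seated, since the force now pushes upward. I'll back off slightly, open and retreat straight up.

```bash
python3 -m crank '[{"fingers":-1,"tx":-0.015,"ty":0,"tz":0,"roll":0},{"fingers":-1,"tx":-0.015,"ty":0,"tz":0,"roll":0},{"fingers":0,"tx":-0.015,"ty":0,"tz":0,"roll":0},{"fingers":0.5,"tx":-0.015,"ty":0,"tz":0,"roll":0},{"fingers":0.5,"tx":-0.015,"ty":0,"tz":0,"roll":0},{"fingers":0.5,"tx":-0.015,"ty":0,"tz":0,"roll":0},{"fingers":0.5,"tx":-0.015,"ty":0,"tz":0,"roll":0},{"fingers":0.5,"tx":-0.015,"ty":0,"tz":0,"roll":0}]'
python3 -m crank '[{"fingers":0.5,"tx":-0.4,"ty":0,"tz":0,"roll":0},{"fingers":0.5,"tx":-1,"ty":0,"tz":0,"roll":0},{"fingers":0.5,"tx":-2,"ty":0,"tz":0,"roll":0},{"fingers":0.5,"tx":-3,"ty":0,"tz":0,"roll":0},{"fingers":0.5,"tx":-3.5,"ty":0,"tz":0,"roll":0},{"fingers":0.5,"tx":-3.5,"ty":-1,"tz":0,"roll":0},{"fingers":0.5,"tx":-3.5,"ty":-2.4,"tz":0,"roll":0},{"fingers":0.5,"tx":-3.5,"ty":-3.8,"tz":0,"roll":0}]'
python3 -m crank '[{"fingers":0.5,"tx":0,"ty":-1,"tz":0,"roll":0},{"fingers":0.5,"tx":0,"ty":-2,"tz":0,"roll":0},{"fingers":0.5,"tx":0,"ty":-2,"tz":-1.4,"roll":0},{"fingers":0.5,"tx":0,"ty":-2,"tz":-2.8,"roll":0},{"fingers":0.5,"tx":0,"ty":-2,"tz":-4.2,"roll":0},{"fingers":0.5,"tx":0,"ty":-2,"tz":-5.5,"roll":0},{"fingers":0.5,"tx":0,"ty":-2,"tz":-5.5,"roll":0},{"fingers":0.5,"tx":0,"ty":-2,"tz":-5.5,"roll":0}]'
python3 - <<'E'
from h import *
from scipy.optimize import least_squares
P0=[]
for n in('side','top'):
    rgb,d,X=cloud(n); save(rgb,n+'9.png'); print(n)
    hsv=cv2.cvtColor(rgb,cv2.COLOR_RGB2HSV); m=(hsv[...,0]>50)&(hsv[...,0]<85)&(hsv[...,1]>70)&(np.hypot(X[...,0]-.664,X[...,1]-.098)<.06)
    P=X[m]; P=P[(P[:,2]>.03)&(P[:,2]<.085)]
    f=least_squares(lambda c:np.linalg.norm(P-c,axis=1)-.032,[.664,.098,.055],loss='soft_l1',f_scale=.002); print('bulb',f.x.round(4),len(P))
    blob(X,.134,.2,664,99,45)
    for c in((649,15),(634,-67),(619,-150)): blob(X,.073,.1,*c,40)
    blob(X,.026,.036,664,99,36); trayfit(X)
a=[cv2.resize(cv2.imread('pics/side9.png')[120:290,220:360],(420,510)),cv2.resize(cv2.imread('pics/top9.png')[130:215,130:400],(378*2-376,510-390))]
cv2.imwrite('pics/f9.png',a[0]); cv2.imwrite('pics/f9t.png',cv2.resize(cv2.imread('pics/top9.png')[130:270,130:400],None,fx=2.5,fy=2.5))
E
```

```text
time: 56.6
tool_pos: [0.6643, 0.0986, 0.1147]
tool_rot: [-3.132, 1.571, 1.399]
contact_force: [-0.3, -0.5, 0.2]
opening: 0.0688
time: 57.6
tool_pos: [0.5133, 0.1261, 0.2559]
tool_rot: [1.953, 1.569, 0.201]
contact_force: [-0.2, -0.3, -0.1]
opening: 0.0691
time: 58.6
tool_pos: [0.4755, 0.3566, 0.2554]
tool_rot: [1.656, 1.57, -0.095]
contact_force: [0.3, 0.0, 0.6]
opening: 0.069
side
bulb [0.6638 0.0992 0.0539] 192
rect [662.9  96.7] [31.1 26.7] 80.5 80
rect [649.5  11.7] [50.1 48.8] 55.6 176
rect [644.6 -62.8] [51.7 46.7] 80.6 203
rect [ 617.9 -151.3] [49.7 46.3] 80.7 238
rect [662.2  89.9] [22.3 60.1] 74.6 20
tray rect [640.7 -26.2] [360.8  88. ] pct centre [640.2 -29.7] 351.0 86.9 y-axis deg 79.74
top
bulb [0.6653 0.0984 0.0525] 126
rect [664.5  97.5] [29.8 27.3] 0.1 106
rect [648.9  12.7] [46.2 47.8] 88.7 232
rect [645.2 -60.6] [47.3 47.8] 69.7 231
rect [ 618.3 -150. ] [46.2 46.9] 87.0 232
rect [642.8  91.3] [15.  48.8] 19.7 22
tray rect [641.6 -26.8] [358.   89.3] pct centre [641.4 -25.6] 352.2 87.2 y-axis deg 79.64
```

View pics/f9.png

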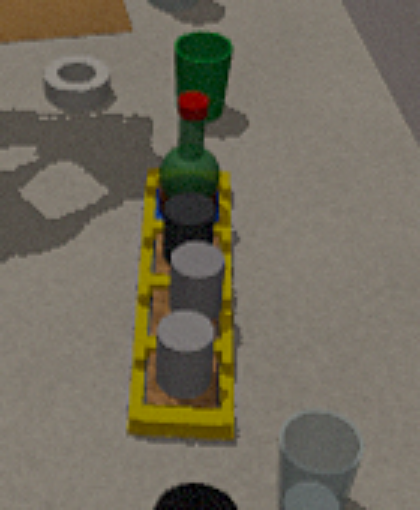

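View pics/f9t.png

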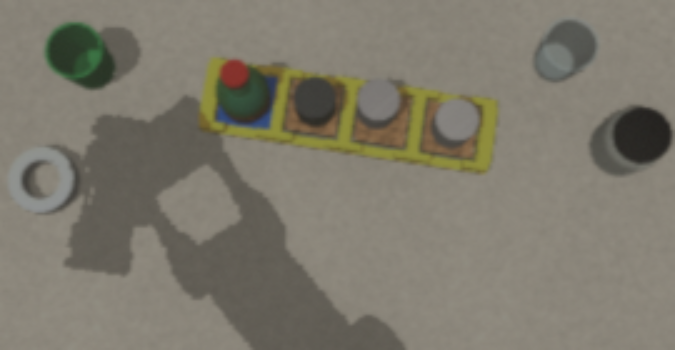

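Both views show the flask upright in the ring and the stand empty. However, the middle (grey) specimen has been knocked to about (645,-61.5), 12 mm off its pocket's middle. I'll re-grip it and centre it.

```bash
python3 -c "
from h import *
go(645,-61.5,200,-10.4)"
```

```text
tx 1.39 ty 6.05 tz 9.49 roll -0.00  (jaw now -10.4)
```

```bash
python3 -m crank '[{"fingers":1,"tx":0,"ty":0,"tz":1.5,"roll":0},{"fingers":1,"tx":0,"ty":0,"tz":3,"roll":0},{"fingers":1,"tx":0,"ty":0,"tz":4.5,"roll":0},{"fingers":1,"tx":0,"ty":0,"tz":6,"roll":0},{"fingers":1,"tx":0,"ty":0.5,"tz":7.4,"roll":0},{"fingers":1,"tx":0,"ty":1.2,"tz":8.6,"roll":0},{"fingers":1,"tx":0,"ty":2.3,"tz":9.49,"roll":0},{"fingers":1,"tx":0,"ty":3.7,"tz":9.49,"roll":0}]' 40
python3 -m crank '[{"fingers":1,"tx":0,"ty":1.2,"tz":0,"roll":0},{"fingers":1,"tx":0.2,"ty":2.2,"tz":0,"roll":0},{"fingers":1,"tx":1.2,"ty":2.35,"tz":0,"roll":0},{"fingers":1,"tx":1.2,"ty":2.35,"tz":0,"roll":0},{"fingers":1,"tx":1.2,"ty":2.35,"tz":0,"roll":0},{"fingers":1,"tx":1.2,"ty":2.35,"tz":0,"roll":0},{"fingers":1,"tx":1.2,"ty":2.35,"tz":0,"roll":0},{"fingers":1,"tx":1.2,"ty":2.35,"tz":0,"roll":0}]'
python3 - <<'E'
from h import *
rgb,d,X=cloud('wrist'); save(rgb,'w10.png'); blob(X,.073,.1,645,-61.5,40)
m=(X[...,2]>.073)&(X[...,2]<.1)&(np.hypot(X[...,0]-.645,X[...,1]+.0615)<.022);P=X[m]; c=P.mean(0); n=np.linalg.svd(P-c)[2][2] if len(P)<5000 else None; print(c.round(4),n)
m=(X[...,2]>.016)&(X[...,2]<.0213)
go(645,-61.5,58,-10.4)
E
```

```text
time: 59.7
tool_pos: [0.5529, -0.0474, 0.2561]
tool_rot: [1.175, 1.569, -0.582]
contact_force: [0.2, -0.1, 0.7]
opening: 0.0921
time: 60.7
tool_pos: [0.6454, -0.0602, 0.2075]
tool_rot: [1.593, 1.57, -0.159]
contact_force: [0.0, -0.1, -0.2]
opening: 0.092
rect [645.2 -59.5] [49. 49.] 67.3 2199
[ 0.6451 -0.0611  0.0804] [ 2.14245264e-04 -4.82771928e-04 -9.99999861e-01]
tx 3.73 ty -0.01 tz 0.03 roll 0.00  (jaw now -10.4)
```

View pics/w10.png

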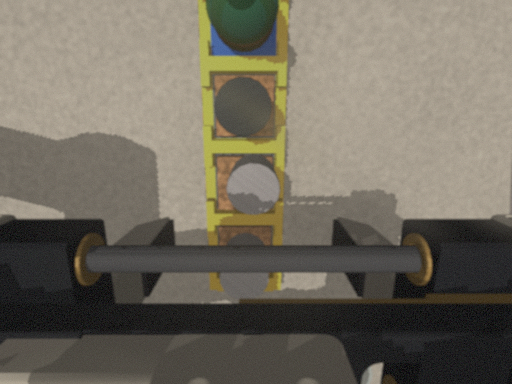

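The wrist view shows the middle cylinder at (253,188), level but shifted toward +x. I'll grip it, lift slightly, shift it and set it down.

```bash
python3 -m crank '[{"fingers":1,"tx":1.3,"ty":0,"tz":0.02,"roll":0},{"fingers":1,"tx":2.6,"ty":0,"tz":0.02,"roll":0},{"fingers":1,"tx":3.4,"ty":0,"tz":0.02,"roll":0},{"fingers":1,"tx":3.73,"ty":0,"tz":0.02,"roll":0},{"fingers":1,"tx":3.73,"ty":0,"tz":0.02,"roll":0},{"fingers":-1,"tx":3.73,"ty":0,"tz":0.02,"roll":0},{"fingers":-1,"tx":3.73,"ty":0,"tz":0.02,"roll":0},{"fingers":-1,"tx":3.73,"ty":0,"tz":0.02,"roll":0}]' 40
python3 -m crank '[{"fingers":-1,"tx":0,"ty":0,"tz":0,"roll":0},{"fingers":-1,"tx":0,"ty":0,"tz":0,"roll":0},{"fingers":-1,"tx":0,"ty":0,"tz":0,"roll":0},{"fingers":-1,"tx":0,"ty":0,"tz":0,"roll":0},{"fingers":-1,"tx":-0.15,"ty":0,"tz":0,"roll":0},{"fingers":-1,"tx":-0.3,"ty":0,"tz":0,"roll":0},{"fingers":-1,"tx":-0.3,"ty":0,"tz":0,"roll":0},{"fingers":-1,"tx":-0.3,"ty":0,"tz":0,"roll":0}]'
python3 -m crank '[{"fingers":-1,"tx":0,"ty":-0.12,"tz":0.1,"roll":0},{"fingers":-1,"tx":0,"ty":-0.24,"tz":0.2,"roll":0},{"fingers":-1,"tx":0,"ty":-0.24,"tz":0.2,"roll":0},{"fingers":-1,"tx":0.1,"ty":-0.24,"tz":0.2,"roll":0},{"fingers":-1,"tx":0.2,"ty":-0.24,"tz":0.2,"roll":0},{"fingers":-1,"tx":0.28,"ty":-0.24,"tz":0.2,"roll":0},{"fingers":-1,"tx":0.28,"ty":-0.24,"tz":0.2,"roll":0},{"fingers":-1,"tx":0.28,"ty":-0.24,"tz":0.2,"roll":0}]'
python3 -m crank '[{"fingers":0.6,"tx":0,"ty":0,"tz":0,"roll":0},{"fingers":0.6,"tx":0,"ty":0,"tz":0,"roll":0},{"fingers":0.6,"tx":0,"ty":0,"tz":0,"roll":0},{"fingers":0.6,"tx":0,"ty":0,"tz":0,"roll":0},{"fingers":0.6,"tx":-1,"ty":0,"tz":0,"roll":0},{"fingers":0.8,"tx":-2.3,"ty":0,"tz":0,"roll":0},{"fingers":0.8,"tx":-3.6,"ty":0,"tz":0,"roll":0},{"fingers":0.8,"tx":-4.8,"ty":0,"tz":0,"roll":0}]'
python3 -m crank '[{"fingers":0.6,"tx":0,"ty":-1.4,"tz":0,"roll":0},{"fingers":0.6,"tx":0,"ty":-2.8,"tz":0,"roll":0},{"fingers":0.6,"tx":0,"ty":-4,"tz":0,"roll":0},{"fingers":0.6,"tx":0,"ty":-4.5,"tz":-1,"roll":0},{"fingers":0.6,"tx":0,"ty":-4.5,"tz":-2.4,"roll":0},{"fingers":0.6,"tx":0,"ty":-4.5,"tz":-3.8,"roll":0},{"fingers":0.6,"tx":0,"ty":-4.5,"tz":-5,"roll":0},{"fingers":0.6,"tx":0,"ty":-4.5,"tz":-6,"roll":0}]'
python3 - <<'E'
from h import *
from scipy.optimize import least_squares
for n in('side','top'):
    rgb,d,X=cloud(n); save(rgb,n+'11.png'); print(n)
    hsv=cv2.cvtColor(rgb,cv2.COLOR_RGB2HSV); m=(hsv[...,0]>50)&(hsv[...,0]<85)&(hsv[...,1]>70)&(np.hypot(X[...,0]-.664,X[...,1]-.098)<.06)
    P=X[m]; P=P[(P[:,2]>.03)&(P[:,2]<.085)]
    f=least_squares(lambda c:np.linalg.norm(P-c,axis=1)-.032,[.664,.098,.055],loss='soft_l1',f_scale=.002); print('bulb',f.x.round(4),len(P))
    blob(X,.134,.2,664,99,45)
    for c in((649,15),(634,-67),(619,-150)): blob(X,.073,.1,*c,40)
    for c in((649,15),(634,-67),(619,-150)): blob(X,.014,.0208,*c,33)
    blob(X,.08,.13,592,-355,60);blob(X,.06,.12,702,-284,60)
cv2.imwrite('pics/f11t.png',cv2.resize(cv2.imread('pics/top11.png')[130:270,130:400],None,fx=2.5,fy=2.5))
E
```

```text
time: 61.75
tool_pos: [0.6456, -0.0611, 0.0585]
tool_rot: [1.593, 1.569, -0.159]
contact_force: [0.4, -0.6, 0.1]
opening: 0.0666
time: 62.75
tool_pos: [0.645, -0.061, 0.0693]
tool_rot: [-1.739, 1.57, 2.792]
contact_force: [0.1, -0.3, -4.3]
opening: 0.0494
time: 63.75
tool_pos: [0.6343, -0.0671, 0.0582]
tool_rot: [-2.581, 1.571, 1.95]
contact_force: [0.5, -0.1, -3.7]
opening: 0.0491
time: 64.75
tool_pos: [0.6342, -0.0671, 0.2525]
tool_rot: [1.614, 1.57, -0.138]
contact_force: [1.3, 0.2, -0.8]
opening: 0.0825
time: 65.75
tool_pos: [0.5005, 0.2033, 0.2506]
tool_rot: [2.159, 1.57, 0.408]
contact_force: [0.7, -0.2, 1.1]
opening: 0.0734
side
bulb [0.6644 0.0994 0.0539] 202
rect [663.   97.2] [31.7 26.9] 81.1 77
rect [648.9  11.8] [49.4 48.3] 66.0 174
rect [633.  -68.5] [50.6 47.2] 68.4 200
rect [ 617.9 -151.3] [51.  46.2] 80.4 237
rect [650.4  16.7] [32.8 59.8] 81.7 20
rect [634.3 -68.9] [38.3 61.3] 75.4 32
rect [ 616.3 -156.4] [50.  59.7] 77.0 80
rect [ 591.9 -356.5] [61.  62.4] 29.4 697
rect [ 702.  -285.6] [65.5 62. ] 74.8 456
top
bulb [0.6655 0.0986 0.0528] 129
rect [664.5  97.5] [27.7 29.6] 89.4 107
rect [648.9  12.7] [46.2 48. ] 88.4 235
rect [634.3 -67.5] [46.1 49.7] 87.8 234
rect [ 618.1 -150. ] [46.2 47.5] 89.7 232
rect [641.6  14.2] [61.1 46.5] 88.4 81
rect [628.3 -65.7] [63.2 49.4] 71.5 76
rect [ 612.2 -144.4] [64.5 46.7] 49.0 77
rect [ 592.1 -355.7] [61.8 61.3] 88.9 421
rect [ 702.7 -284.1] [63.1 63.9] 88.5 206
```

View pics/f11t.png

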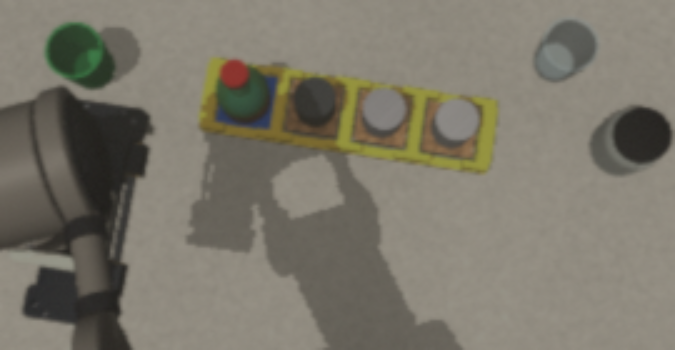

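The top view shows all three cylinders centred on their pads at (316,101), (384,110) and (456,120). The flask is upright in its ring and the bystanders are where they were. I'll hand it in.

```bash
python3 -c "
from cell import hand_in,observe
print(observe()['qvel'].round(3)); print(hand_in())"
```

```text
[-0.061 -0.027  0.048 -0.033  0.    -0.052]
the job is handed in; nothing more can be done
None
```

The tray is packed and I handed the job in at about 66 s. `hand_in` gives no verdict, so the figures below come from my last side and top camera checks.

- **Pads and ring:** a cork pad went into each grey pocket and the ring into the blue one. After placing, the pads measured within about 1 mm of the pocket middles and the ring within about 2 mm. In the last check the specimens and flask mostly hid the pads and ring. The visible strips fitted flat pads, but their centres could not be measured again.
- **Specimens:** all three were present, and each stands on its own pad. They read within about 3 mm of the pocket middles from the top camera and 4 mm from the side.
- **Knocked specimen:** the middle one had been knocked about 12 mm off centre partway through, so I gripped it again and recentred it.
- **Flask:** the jaws seemed to close on the stopper rather than the bare neck (29 mm opening), but it stayed upright in the views taken on the way. The bulb now reads 45–46 mm above the pocket floor, within about 1–2 mm of where the ring was measured. The stopper leans less than 3 mm from the bulb axis, and the jaws were clear of it.
- **Bystanders:** the jar and beaker measured unmoved to within 2 mm. I checked the cup only by eye, and it looked unchanged.

The two cameras disagreed by 1–2 mm throughout, in line with their stated calibration. The arm was still settling slightly at hand-in, well clear of everything.

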